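# Unload the glaze-jar shaker behind its sprung bar

### The job

Unload the glaze-jar shaker: drive the wooden wedge into the gap beside the foot of the sprung orange bar so that the bar stays open by itself, then move every jar from the blue cradle to the grey tray, upright, and press every popped-up cap fully home. When the cradle is empty take the wedge out again so that the bar springs shut, and lay the wedge flat on the middle of its black rubber mat; leave the bowl, brush pot and plaster block alone.

Things in the scene. Friction and masses are not known exactly. Their poses are not given: they have to be found in the camera images.
- cradle: Fixed blue shaker cradle; origin at table level under the middle of its row of bays; its x points away from the robot, its y along the row (robot's left). Bay centres at x = 0, y = -94.5, -31.5, 31.5, 94.5 mm; pockets 41 x 41 mm, floor at z = 8 mm, walls between them up to z = 18 mm. Grey spring housing behind: x = 83 to 117, y = -128 to 72 mm, 66 mm high.
- back_wall (a point): Point on the flat outer (+x) face of the cradle's back wall: in the cradle frame x = 30, y = 128, z = 15 mm, at the wall's +y end. The face runs along y from -128 to 128 mm, z = 0 to 30 mm; behind it is bare table. It is the guide for the wedge's flat side.
- bar (a joint): Travel (m) of the orange sprung bar along the cradle's +x: 0 = shut, limit 0.022; a spring (2.7 N shut, 5 N at 12 mm) drives it shut. Bar: z = 54.5 to 60.5, y = -128 to 129 mm in the cradle frame. Shut, its front edge is 13.5 mm behind the bay centres, over the jars' shoulders, so no jar lifts out; from 10 mm travel on all are free.
- bar_foot (a point): On the bar's foot, a tab hanging from the bar's +y end to 7.5 mm above the table. Point at x = 46 mm + travel, y = 129, z = 30 mm (cradle frame). Foot: y = 107 to 135 mm, outer end rounded (6 mm), x = 40 to 52 mm + travel. Shut, a 10 mm gap is left between back wall and foot; drive the wedge into it along the cradle's -y, tip first, on the table, flat side to the wall.
- wedge_head (a point): Centre of the grip head of the loose wooden wedge (70 g), 30 mm above its underside. Its z is up, its x to the thin tip. Head 30 (x) x 23 (y) x 48 mm high. Blade 24 mm high: 23 mm thick from x = 15 to 45 mm, then tapering to 4 mm at the tip, x = 105 mm. The -y side (y = -11.5 mm) is flat throughout, the taper is on +y. Full thickness in the gap opens the bar 13 mm.
- wedge_mid (a point): Middle of the wedge's length, 12 mm above its underside and 45 mm from the head's centre towards the tip; same axes as wedge_head.
- mat: Fixed black rubber mat, 180 (its x) x 90 x 3 mm, origin at the centre of its underside: the wedge's place, where it lies at the start.
- tray: Fixed grey open tray, outer 100 (its x) x 290 (its y) mm, walls 4 mm thick and 14 mm high, floor about 4 mm thick; origin under its centre.
- jar1_mid (a point): Centre of glaze jar 1 (white with a red band and red cap), 30 mm above its underside. Upright round body 38 mm in diameter, shoulder 45 mm above the underside, about 120 g, cap on a narrower neck. Starts in one of the cradle's bays. May be absent (None throughout).
- cap1_top (a point): Centre of the top of jar 1's press cap, 23 mm in diameter and 16 mm high. Fully home its top is 63 mm above the jar's underside.
- cap1 (a joint): How far jar 1's cap stands up (m): 0 = pressed fully home, 0.008 = fully up. It slides stiffly along the jar's axis (about 4 N) and stays where it is left; it does not come off.
- jar2_mid (a point): Centre of glaze jar 2 (white with a green band and green cap), 30 mm above its underside. Upright round body 38 mm in diameter, shoulder 45 mm above the underside, about 120 g, cap on a narrower neck. Starts in one of the cradle's bays. May be absent (None throughout).
- cap2_top (a point): Centre of the top of jar 2's press cap, 23 mm in diameter and 16 mm high. Fully home its top is 63 mm above the jar's underside.
- cap2 (a joint): How far jar 2's cap stands up (m): 0 = pressed fully home, 0.008 = fully up. It slides stiffly along the jar's axis (about 4 N) and stays where it is left; it does not come off.
- jar3_mid (a point): Centre of glaze jar 3 (white with a yellow band and yellow cap), 30 mm above its underside. Upright round body 38 mm in diameter, shoulder 45 mm above the underside, about 120 g, cap on a narrower neck. Starts in one of the cradle's bays. May be absent (None throughout).
- cap3_top (a point): Centre of the top of jar 3's press cap, 23 mm in diameter and 16 mm high. Fully home its top is 63 mm above the jar's underside.
- cap3 (a joint): How far jar 3's cap stands up (m): 0 = pressed fully home, 0.008 = fully up. It slides stiffly along the jar's axis (about 4 N) and stays where it is left; it does not come off.
- jar4_mid (a point): Centre of glaze jar 4 (white with a blue band and blue cap), 30 mm above its underside. Upright round body 38 mm in diameter, shoulder 45 mm above the underside, about 120 g, cap on a narrower neck. Starts in one of the cradle's bays. May be absent (None throughout).
- cap4_top (a point): Centre of the top of jar 4's press cap, 23 mm in diameter and 16 mm high. Fully home its top is 63 mm above the jar's underside.
- cap4 (a joint): How far jar 4's cap stands up (m): 0 = pressed fully home, 0.008 = fully up. It slides stiffly along the jar's axis (about 4 N) and stays where it is left; it does not come off.
- bowl_rim (a point): Bystander: centre of the mouth of a terracotta bowl, 110 mm across, 50 mm high. Leave alone.
- brushpot: Bystander: blue pot of brushes, 72 mm across, 200 mm high; origin at its underside. Leave alone.
- plaster: Bystander: white plaster block 70 x 90 x 45 mm; origin at its underside. Leave alone.

How it is judged:
By the outcome, as a careful person would: the job done as asked, in the order asked, and still so for the second after the job is handed in, with the robot touching nothing.
Of jar1, jar2, jar3, jar4 only 3 to 4 are there at a start; the rules pass over those that are not, and their reading is None.
At some moment in a run one of wedge, jar1, jar2, jar3, jar4 may be knocked a few centimetres aside while the robot is not near it.
It also fails if it takes over 208 s, if anything falls off the work surface, if the arm or the gripper's body presses on something with over 40 N, if the wrist force passes 120 N, or if a joint passes its speed limit or range.

### The arm

A 6-joint arm with a two-finger parallel gripper is mounted at the origin on the work surface. World frame = base frame: x ahead of the robot, y to its left, z up, the work surface at z = 0. Lengths are in m, angles in rad, forces in N, time in s.
With the tool pointing down it reaches from about 0.35 to 0.975 m from the base axis. Payload 17.4 kg.
Tool frame: the origin (TCP) lies on the centre line of the jaws, within the pads' length; the fingertips stand 19 mm ahead of it and the grasp point (between the pads) is the TCP; z points along the fingers, y is the direction in which the jaws open and shut (so a half turn about z gives the same grasp; the last joint's range is limited). The gripper opens to 85 mm and grips with 20 to 120 N. Pads are 22 mm wide; open, the fingers measure 114 mm over their backs; the gripper's body (76 mm by 85 mm) begins 54 mm behind the grasp point. The pads swing forward as they close: fully open they stand 13 mm farther back than shut.
Start: joints at [1.24, 0.116, 1.442, -0, 1.584, -0.038], TCP at [0.195, 0.646, 0.25] pointing down, gripper open.
Joint ranges: [-2.83, 2.83], [-0.83, 2.19], [0.07, 2.5], [-1.14, 4.28], [0.01, 3], [-2.97, 2.97]. Speed limits (rad/s): [1.89, 1.89, 2.22, 3.14, 3.14, 3.14].

### API

Orientations are given as a rotation vector (axis times angle).
In Python, from plant import monitor, vision, job_done gives the robot as it stands.
- The arm moves only by the tool move_arm, never from a script. Its argument "series" is text: rows parted by semicolons, each of 7 numbers parted by spaces: the opening, from 0 (shut) to 1 (fully open), then the shift along the tool's x, y, z in mm, then the turn, a rotation vector about the tool's x, y, z in rad. A call has 1 to 10 rows; each row shifts and turns the pose as measured when the row begins, along the tool's axes as they then stand; what a row does not reach is not made up. A row lasts 1/8 s, in which the tool goes at most 62.5 mm and 10.7 degrees, less where a joint would pass 70% of its speed; a pose out of reach is approached as far as the arm can. A call with a gripper value outside its range is refused whole. The fingers move at their own pace and stop on an object; the grip force is fixed at half the most. Time passes only in rows, so rows that do not move let the fingers close. It gives the time, the measured TCP pose, the force and the opening at its end, in the units of the state.
- monitor.get_state(): the state, without advancing time (a new reading comes with each control period).
- vision.snapshot(name): name is "side" or "top" or "wrist"; returns (picture, depth): 480x640x3 uint8, red, green, blue; 480x640 float32, m along the optical axis (not along the pixel's ray), 0 where there is no reading.
- vision.camera_model(name): a dict with "camera_matrix" (3x3 intrinsics, pixels), "k1" (the pictures are not rectified: a ray, as slopes to the right and down, at radius r is drawn at 1 + k1 r^2 times it, then the intrinsics apply), "R" (3x3) and "t" (3): a world point X has camera coordinates R X + t. Camera axes: x right, y down, z forward; pixel columns grow to the right and rows downward; lengths in m; the calibration is good to about 2 mm. A picture is of the moment at which its call begins: read the wrist's pose just before it. camera_model takes no time and is no camera call; for the wrist camera it gives the pose at the moment of the call.
- job_done(): hands the job in, once; it reports no verdict.
The state is a dict: "clock": time; "joint_positions": joint angles; "joint_velocities": joint speeds; "tau": joint torques, N m; "tcp_pos": TCP position; "ee_rot": TCP orientation; "contact_force": force on the tool from outside, world axes, zero at the start; "wrist_torque": the same for the moment, N m; "opening": opening from 0.0 (shut) to 1.0 (fully open).
Only numpy, scipy, OpenCV 4.12 (cv2) and the standard library are available. Lean on these libraries where they do the work, as an engineer would, in place of code of your own. Each camera call takes 0.05 s, during which the arm holds its last target.

## Working session

There is one attempt and no reset: what is moved stays moved. The work goes in short steps, Python scripts to look and compute and a tool call to move; the robot and the scene stay as the last step left them, time stands still between calls to the robot, and variables do not carry over. Pictures are saved under pics/ and viewed, and the job is handed in when it is done.

Besides the shell and the picture viewer there is one more tool, called after "Call:" by a JSON object that holds its "fn" and its "kwargs", one argument or row to a line. move_arm: Moves the arm, as the interface text tells. Its arguments: {"type":"object","properties":{"series":{"type":"string"}},"required":["series"]}

```bash
ls; mkdir -p pics
python3 - <<'E'
from plant import monitor, vision
import cv2
print(monitor.get_state())
for n in("side","top","wrist"):
    m=vision.camera_model(n);print(n,m)
    p,d=vision.snapshot(n);cv2.imwrite(f"pics/{n}0.png",p[:,:,::-1])
    import numpy as np;np.save(f"pics/{n}0.npy",d);print(d.min(),d.max())
E
```

```text
pics
{'clock': 0.0, 'joint_positions': array([ 1.24019066e+00,  1.16437094e-01,  1.44228797e+00,  1.34365301e-05,
        1.58398598e+00, -3.78053404e-02]), 'joint_velocities': array([-1.45579761e-03,  1.44835367e-04,  1.10369286e-03,  3.68149814e-05,
       -1.14535285e-03, -5.71169254e-04]), 'tau': array([ 1.19831126e-03, -7.31979489e+01, -6.32480550e+01, -1.46138727e-04,
        6.25486558e-03,  7.10498625e-05]), 'tcp_pos': array([0.19477898, 0.64610052, 0.24958103]), 'ee_rot': array([-4.58256343e-01, -3.10776970e+00,  1.72306323e-03]), 'contact_force': array([ 0.38286244,  0.73423172, -0.78861098]), 'wrist_torque': array([-0.0100642 , -0.0130965 , -0.02484713]), 'opening': 0.9984133121897494}
side {'camera_matrix': array([[491.63709868,   0.        , 311.89581377],
       [  0.        , 491.63709868, 235.96422366],
       [  0.        ,   0.        ,   1.        ]]), 'k1': -0.05880602103533487, 'R': array([[-0.95220783, -0.30504705,  0.01570204],
       [-0.22666954,  0.67122376, -0.70574754],
       [ 0.20474662, -0.6755775 , -0.70828939]]), 't': array([0.51679674, 0.19622984, 0
[... 210 characters left out ...]
0.03718016277133873, 'R': array([[ 0.01198724, -0.99901046,  0.0428299 ],
       [-0.98255046, -0.01971888, -0.18494799],
       [ 0.18560954, -0.03986552, -0.98181457]]), 't': array([-0.05953187,  0.54202226,  0.8829094 ])}
0.0 2.0306046
wrist {'camera_matrix': array([[358.18403247,   0.        , 319.96074221],
       [  0.        , 358.18403247, 240.77874044],
       [  0.        ,   0.        ,   1.        ]]), 'k1': 0.0024308615517736817, 'R': array([[ 2.88635222e-01,  9.57439070e-01, -3.67704336e-04],
       [ 9.15397505e-01, -2.75848528e-01,  2.93180827e-01],
       [ 2.80601348e-01, -8.49589087e-02, -9.56056937e-01]]), 't': array([-0.67476395, -0.03774525,  0.37817168])}
0.0 1.1699238
```

View pics/top0.png

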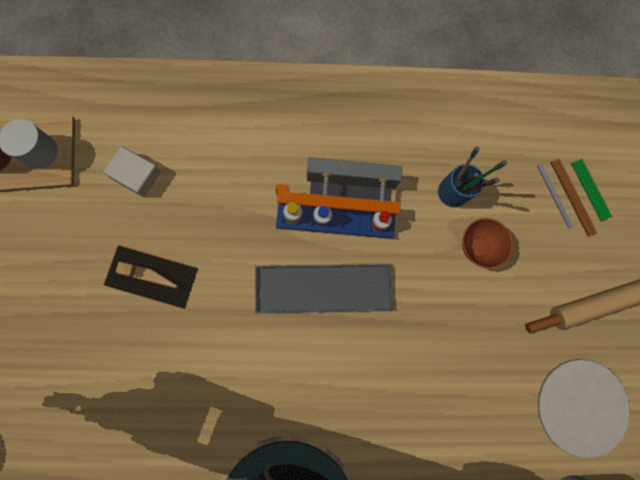

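View pics/side0.png

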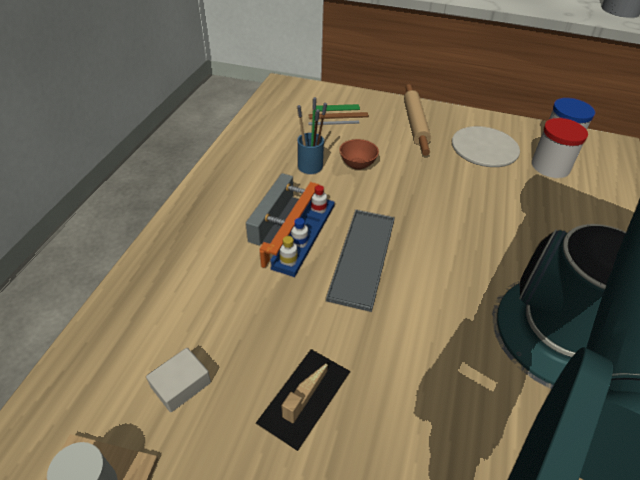

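View pics/wrist0.png

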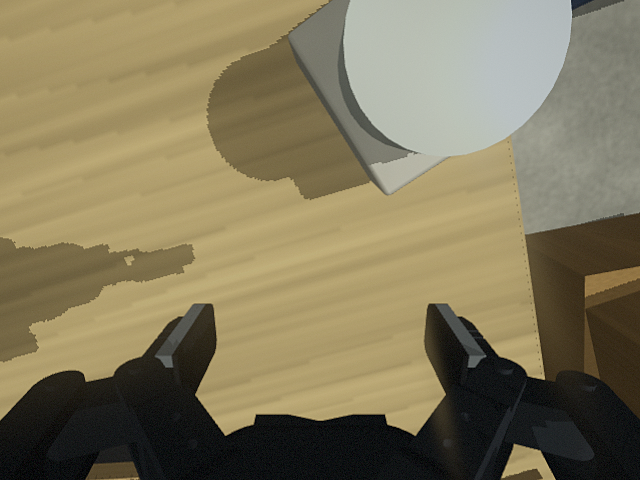

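The top view shows yellow (292,210), blue (323,213) and red (383,218) jars in the cradle, with no green jar. The wedge is on its mat near (150,275), the tray at (325,290), the plaster block at (130,170), and the bowl and pot to the right.

```bash
cat > h.py <<'E'
import numpy as np, cv2
from scipy.spatial.transform import Rotation as Ro
from plant import monitor, vision
def snap(n,fn=None):
    m=vision.camera_model(n)
    p,d=vision.snapshot(n)
    if fn: cv2.imwrite(f"pics/{fn}.png",p[:,:,::-1])
    return p,d,m
def rays(m,uv):
    uv=np.asarray(uv,float).reshape(-1,1,2)
    s=cv2.undistortPoints(uv,m["camera_matrix"],np.array([m["k1"],0,0,0])).reshape(-1,2)
    D=np.c_[s,np.ones(len(s))]@m["R"]
    C=-m["R"].T@m["t"]
    return C,D
def plane(m,uv,z):
    C,D=rays(m,uv); k=(z-C[2])/D[:,2]
    return C+D*k[:,None]
def proj(m,X):
    X=np.asarray(X,float).reshape(-1,3)
    p,_=cv2.projectPoints(X,cv2.Rodrigues(m["R"])[0],m["t"],m["camera_matrix"],np.array([m["k1"],0,0,0]))
    return p.reshape(-1,2)
def cloud(m,d):
    v,u=np.mgrid[:480,:640]
    C,D=rays(m,np.c_[u.ravel(),v.ravel()])
    P=C+D*d.reshape(-1,1)   # D has unit optical depth
    P[d.ravel()==0]=np.nan
    return P.reshape(480,640,3)
def tri(m1,a,m2,b):
    C1,D1=rays(m1,a);C2,D2=rays(m2,b)
    D1=D1[0]/np.linalg.norm(D1[0]);D2=D2[0]/np.linalg.norm(D2[0])
    A=np.c_[D1,-D2];s=np.linalg.lstsq(A,C2-C1,rcond=None)[0]
    p,q=C1+D1*s[0],C2+D2*s[1]
    return (p+q)/2,np.linalg.norm(p-q)
def crop(p,x0,y0,x1,y1,f,fn):
    cv2.imwrite(f"pics/{fn}.png",cv2.resize(p[y0:y1,x0:x1,::-1],None,fx=f,fy=f,interpolation=cv2.INTER_CUBIC))
def tcp():
    s=monitor.get_state();return s["tcp_pos"],Ro.from_rotvec(s["ee_rot"]).as_matrix(),s
E
python3 - <<'E'
from h import *
p=cv2.imread("pics/top0.png")[:,:,::-1];d=np.load("pics/top0.npy")
crop(p,260,140,420,330,3,"topc"); crop(p,90,130,210,320,3,"topw")
m=vision.camera_model("top");P=cloud(m,d)
hsv=cv2.cvtColor(np.ascontiguousarray(p),cv2.COLOR_RGB2HSV)
def rep(name,mask,box):
    k=np.zeros((480,640),bool);x0,y0,x1,y1=box;k[y0:y1,x0:x1]=True
    k&=mask; n,l,s,c=cv2.connectedComponentsWithStats(k.astype(np.uint8))
    for i in range(1,n):
        if s[i,4]>25:
            q=P[l==i];print(name,s[i],c[i].round(1),"z",np.nanpercentile(q[:,2],[5,50,95]).round(3),"xy",np.nanmedian(q,0).round(3))
H,S,V=[hsv[...,i] for i in range(3)]
b=(260,140,420,330)
rep("red",((H<6)|(H>172))&(S>170)&(V>80),b)
rep("orange",(H>=6)&(H<16)&(S>200)&(V>120),b)
rep("yellow",(H>=21)&(H<32)&(S>180)&(V>100),b)
rep("blue",(H>=100)&(H<130)&(S>120)&(V>60),b)
rep("dark",(V<45),(90,230,210,320))
rep("grey",(S<60)&(V>50)&(V<110),(240,255,420,330))
rep("greyh",(S<60)&(V>50)&(V<140),(300,150,420,200))
print(np.nanmedian(P[340:360,330:400].reshape(-1,3),0))
E
```

```text
red [380 211  11  11  86] [384.5 216.1] z [0.076 0.08  0.082] xy [ 0.584 -0.188  0.08 ]
orange [ 276  185  124   29 1339] [336.1 201.3] z [0.059 0.062 0.064] xy [ 0.617 -0.093  0.062]
yellow [288 203   9  11  80] [292.2 207.6] z [0.076 0.078 0.081] xy [ 0.597 -0.     0.078]
blue [ 277  204  117   34 1112] [338.4 225.4] z [0.008 0.018 0.022] xy [ 0.573 -0.124  0.018]
blue [319 206  10  11  82] [323.1 211.1] z [0.076 0.078 0.081] xy [ 0.592 -0.063  0.078]
dark [ 105  247   92   61 2559] [152.9 277.3] z [0.001 0.004 0.007] xy [0.456 0.288 0.004]
grey [ 255  264  138   50 6386] [323.5 288.2] z [0.002 0.006 0.015] xy [ 0.441 -0.069  0.006]
greyh [ 307  157   95   25 1429] [354.3 168.8] z [0.064 0.067 0.07 ] xy [ 0.688 -0.128  0.067]
greyh [310 176  33  20 388] [325.4 187.2] z [0.003 0.006 0.064] xy [ 0.661 -0.068  0.006]
greyh [346 182  47  18 542] [369.2 191.7] z [0.002 0.006 0.064] xy [ 0.655 -0.171  0.006]
[ 0.31517592 -0.15760243  0.00161022]
```

Run:
```python
from h import *
p=cv2.imread("pics/side0.png")[:,:,::-1]
crop(p,230,160,410,320,4,"sidec"); crop(p,240,330,370,460,4,"sidew")
```

```text
(no output)
```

View pics/topc.png

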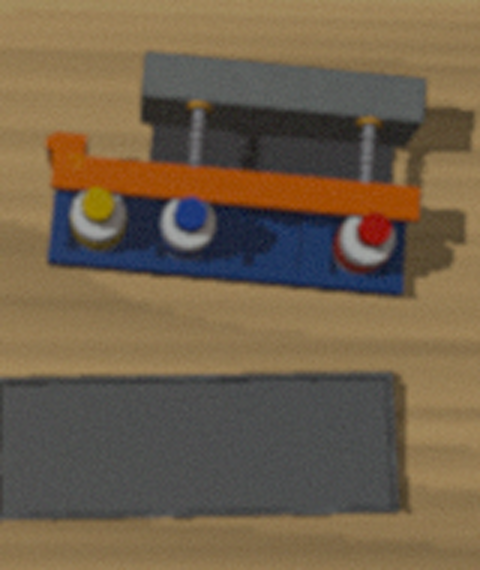

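View pics/topw.png

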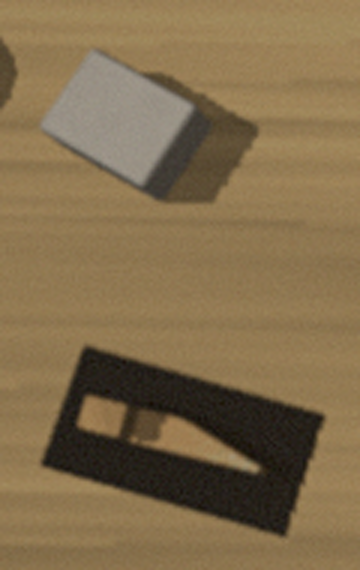

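View pics/sidec.png

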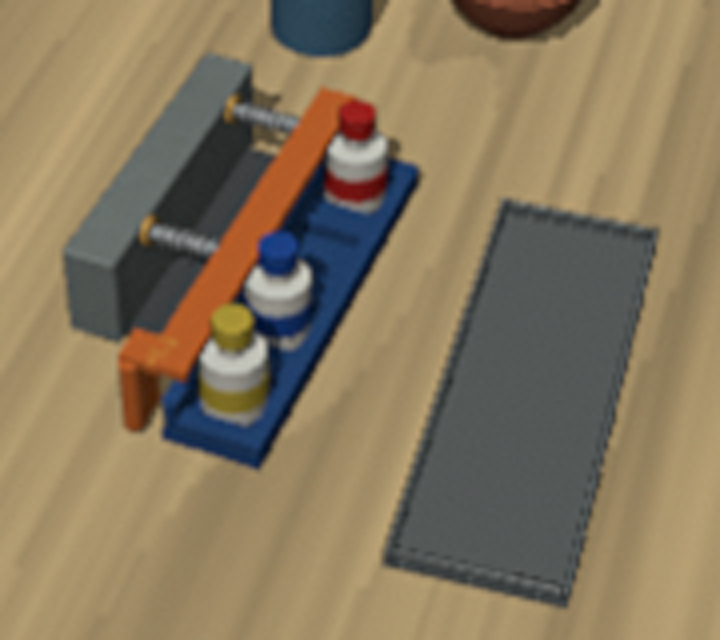

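```bash
cat >> h.py <<'E'
def rect(m,mask,z):
    """world min-area rect of biggest component of mask, on plane z -> centre, long-axis unit, sizes"""
    c,_=cv2.findContours(mask.astype(np.uint8),cv2.RETR_EXTERNAL,cv2.CHAIN_APPROX_NONE)
    c=max(c,key=cv2.contourArea)
    W=plane(m,c.reshape(-1,2).astype(float),z)[:,:2]
    r=cv2.minAreaRect((W*1000).astype(np.float32)); b=cv2.boxPoints(r)
    e=[b[1]-b[0],b[2]-b[1]]; e=max(e,key=np.linalg.norm)
    return np.array(r[0]),np.degrees(np.arctan2(e[1],e[0])),r[1]
def box(x0,y0,x1,y1):
    k=np.zeros((480,640),bool);k[y0:y1,x0:x1]=True;return k
def HSV(p):
    h=cv2.cvtColor(np.ascontiguousarray(p),cv2.COLOR_RGB2HSV);return h[...,0],h[...,1],h[...,2]
def plan(x,y,z,yaw):
    """move to TCP (mm) with tool pointing down, tool y axis along world yaw (deg, mod 180). prints tool-frame total shift, turn"""
    t,R,s=tcp()
    a=np.radians(yaw); best=None
    for sg in(1,-1):
        Y=sg*np.array([np.cos(a),np.sin(a),0]);Z=np.array([0,0,-1.]);X=np.cross(Y,Z)
        Rt=np.c_[X,Y,Z]; rv=Ro.from_matrix(R.T@Rt).as_rotvec()
        if best is None or np.linalg.norm(rv)<np.linalg.norm(best): best=rv;bR=Rt
    dw=np.array([x,y,z])/1000-t
    print("clock %.2f"%s["clock"],"tcp",(t*1000).round(1),"q6 %.2f"%s["joint_positions"][5],"F",s["contact_force"].round(1),"open %.3f"%s["opening"])
    print("shift tool mm (turning last)",(R.T@dw*1000).round(1)," turn",best.round(4)," | shift after turn",(bR.T@dw*1000).round(1))
E
python3 - <<'E'
from h import *
p=cv2.imread("pics/top0.png")[:,:,::-1]
m=vision.camera_model("top");H,S,V=HSV(p)
print("mat",rect(m,(V<48)&box(90,230,210,320),.003))
print("tray",rect(m,(S<70)&(V>30)&(V<130)&box(240,255,420,330),.014))
print("housing",rect(m,cv2.morphologyEx(((S<60)&(V>95)&(V<140)&box(300,150,420,185)).astype(np.uint8),cv2.MORPH_OPEN,np.ones((3,3))),.066))
w=(V>60)&box(115,255,185,300)
print("wood hue",np.median(H[w]),np.median(S[w]))
g=(H>=6)&(H<16)&(S>200)&(V>120)&box(260,140,420,330)
print("bar",rect(m,g,.0605))
e=[]
for u in range(300,395,3):
    v=np.where(g[:,u])[0];e.append((u,v.max()+.5))
W=plane(m,e,.0605)[:,:2]*1000;print("bar front edge",np.polyfit(W[:,1],W[:,0],1))
W=plane(m,[(292.2,207.6),(323.1,211.1),(384.5,216.1)],.079)*1000;print(W.round(1))
t,R,s=tcp();print(R.round(3))
E
```

```text
mat (array([460.83926392, 296.51223755]), np.float32(75.07718), (176.6562957763672, 85.64116668701172))
tray (array([441.23175049, -70.04852295]), np.float32(-88.18402), (99.72957611083984, 289.1835021972656))Traceback (most recent call last):
  File "<stdin>", line 6, in <module>
  File "h.py", line 41, in rect
    c=max(c,key=cv2.contourArea)
ValueError: max() iterable argument is empty
```

Run:
```python
from h import *
p=cv2.imread("pics/top0.png")[:,:,::-1]
m=vision.camera_model("top");H,S,V=HSV(p)
g=(H>=6)&(H<16)&(S>200)&(V>120)&box(260,140,420,330)
print("bar",rect(m,g,.0605))
e=[]
for u in range(300,395,3):
    v=np.where(g[:,u])[0];e.append((u,v.max()+.5))
W=plane(m,e,.0605)[:,:2]*1000;print("bar front edge",np.polyfit(W[:,1],W[:,0],1))
W=plane(m,[(292.2,207.6),(323.1,211.1),(384.5,216.1)],.079)*1000;print(W.round(1))
t,R,s=tcp();print(R.round(3))
mw=vision.camera_model("wrist");C=-mw["R"].T@mw["t"]
print("cam in tool",(R.T@(C-t)*1000).round(1),"cam axis in tool",(R.T@mw["R"][2]).round(3))
print("wedge head approx",plane(m,[(122,266)],.05)*1000,"tip",plane(m,[(178,286)],.015)*1000)
plan(470,300,300,-15)
```

```text
bar (array([623.67456055, -94.29159546]), np.float32(85.80545), (260.07965087890625, 37.616268157958984))
bar front edge [7.67524045e-02 6.12690636e+02]
[[ 597.5   -0.6   79. ]
 [ 591.6  -63.3   79. ]
 [ 584.  -188.5   79. ]]
[[-0.957  0.289 -0.   ]
 [ 0.289  0.957 -0.001]
 [ 0.    -0.001 -1.   ]]
cam in tool [ 7.480e+01 -1.000e-01 -1.228e+02] cam axis in tool [-0.293  0.001  0.956]
wedge head approx [[475.96890424 340.61657459  50.        ]] tip [[440.37497611 234.40909282  15.        ]]
clock 0.15 tcp [194.8 646.1 249.7] q6 -0.04 F [-0.4  0.1 -0.1] open 1.000
shift tool mm (turning last) [-363.4 -252.   -50.1]  turn [-7.0000e-04  7.0000e-04  1.5398e+00]  | shift after turn [-263.1  355.4  -50.3]
```

```bash
python3 -c "
from h import *
plan(465,314,180,-15)"
```

```text
clock 0.15 tcp [194.8 646.1 249.7] q6 -0.04 F [-0.4  0.1 -0.1] open 1.000
shift tool mm (turning last) [-354.6 -240.    69.9]  turn [-7.0000e-04  7.0000e-04  1.5398e+00]  | shift after turn [-250.9  347.    69.7]
```

Call:
{"fn": "move_arm", "kwargs": {
  "series": "1 -44 -29.5 0 0 0 0;1 -44 -29.5 0 0 0 0;1 -44 -29.5 0 0 0 0;1 -44 -29.5 0 0 0 0;1 -44 -29.5 0 0 0 0;1 -44 -29.5 0 0 0 0;1 -44 -29.5 0 0 0 0;1 -44 -29.5 0 0 0 0;1 0 0 0 0 0 0.17;1 0 0 0 0 0 0.17"
}}

```text
clock: 1.4
tcp_pos: [0.4711, 0.3071, 0.2473]
ee_rot: [-0.987, -2.982, 0.007]
contact_force: [-0.5, 0.2, -0.3]
opening: 1.004
```

Call:
{"fn": "move_arm", "kwargs": {
  "series": "1 0 0 10 0 0 0.17;1 0 0 10 0 0 0.17;1 0 0 10 0 0 0.17;1 0 0 10 0 0 0.17;1 0 0 10 0 0 0.17;1 0 0 10 0 0 0.17;1 0 0 10 0 0 0.17"
}}

```text
clock: 2.28
tcp_pos: [0.4708, 0.306, 0.1744]
ee_rot: [2.527, 1.863, -0.008]
contact_force: [-0.4, 0.3, 0.9]
opening: 0.999
```

```bash
python3 -c "
from h import *
plan(465,314,180,-15)
p,d,m=snap('wrist','w1');np.save('pics/w1.npy',d)
"
```

```text
clock 2.27 tcp [470.8 306.  174.4] q6 0.83 F [-0.4  0.3  0.9] open 0.999
shift tool mm (turning last) [ 5.9 -7.9 -5.6]  turn [-0.0016  0.005  -0.0383]  | shift after turn [ 6.2 -7.7 -5.6]
```

View pics/w1.png

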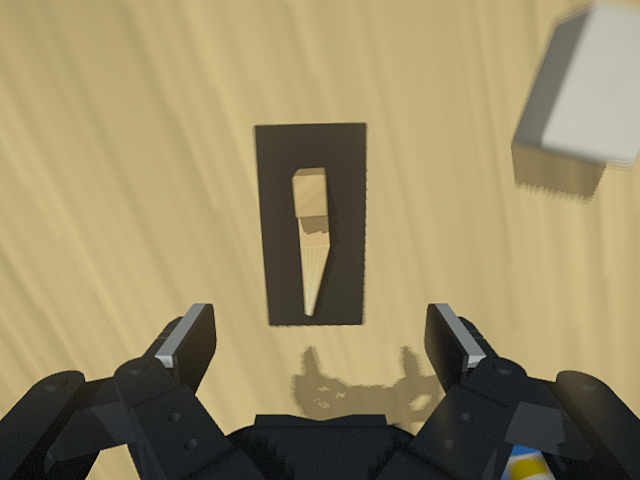

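```bash
python3 -c "
from h import *
p=cv2.imread('pics/w1.png')[:,:,::-1]
crop(p,250,115,380,335,3,'w1c')
"
```

```text
(no output)
```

View pics/w1c.png

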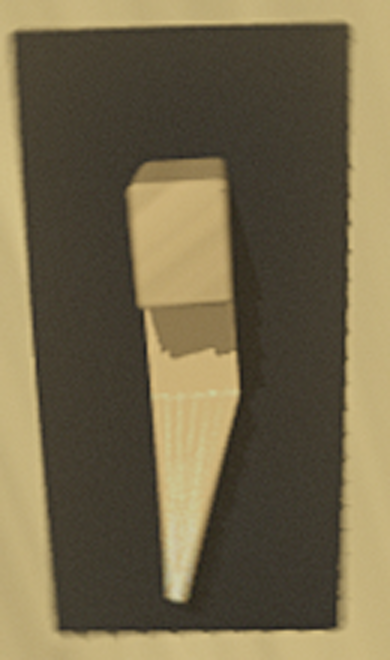

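Run:
```python
from h import *
m=vision.camera_model("wrist")
f=lambda a:np.array([(250+x/3-.33,115+y/3-.33) for x,y in a])
A=plane(m,f([(128,186),(231,183),(232,302),(136,307)]),.051)*1000
print(A.round(1),A.mean(0))
B=plane(m,f([(145,310),(152,395),(163,601),(190,601),(239,392)]),.027)*1000;print(B.round(1))
v=B[2]-B[0];print("flat side dir",np.degrees(np.arctan2(v[1],v[0])),np.linalg.norm(v))
Mt=plane(m,f([(17,33),(348,24),(337,630),(60,632)]),.003)*1000
print("mat",Mt.round(1),Mt.mean(0),[np.linalg.norm(Mt[i]-Mt[i-1]).round(1) for i in range(4)])
v=Mt[2]-Mt[1]+Mt[3]-Mt[0];print(np.degrees(np.arctan2(v[1],v[0])))
v=A[2]-A[1]+A[3]-A[0];print("headdir",np.degrees(np.arctan2(v[1],v[0])))
```

```text
[[465.9 354.   51. ]
 [488.2 347.6  51. ]
 [480.2 321.3  51. ]
 [458.5 327.   51. ]] [473.20506118 337.45621191  51.        ]
[[457.  320.5  27. ]
 [451.4 298.2  27. ]
 [434.9 239.8  27. ]
 [442.1 237.6  27. ]
 [473.4 292.1  27. ]]
flat side dir -105.32823481712559 83.65824973364992
mat [[445.9 395.2   3. ]
 [528.1 371.3   3. ]
 [477.4 201.8   3. ]
 [396.  227.    3. ]] [461.84366954 298.84321033   3.        ] [np.float64(175.5), np.float64(85.6), np.float64(176.9), np.float64(85.2)]
-106.56900872062609
headdir -106.06995756156653
```

```bash
python3 -c "
from h import *
plan(473.2,337.5,33,-15.7)"
```

```text
clock 2.33 tcp [470.4 305.8 172.9] q6 0.84 F [-0.6 -0.7 -2.1] open 0.999
shift tool mm (turning last) [ 31.9  -6.7 139.7]  turn [-0.0027  0.0063 -0.0355]  | shift after turn [ 31.3  -5.9 139.9]
```

Call:
{"fn": "move_arm", "kwargs": {
  "series": "1 16 -3 35 -0.001 0.003 -0.018;1 15 -3 35 -0.001 0.003 -0.018"
}}

```text
clock: 2.58
tcp_pos: [0.4748, 0.3376, 0.104]
ee_rot: [2.499, 1.904, 0.006]
contact_force: [-0.1, 0.1, 1.1]
opening: 1.001
```

```bash
python3 -c "
from h import *
plan(473.2,337.5,33,-15.7)"
```

```text
clock 2.58 tcp [474.8 337.6 104. ] q6 0.84 F [-0.1  0.1  1.1] open 1.001
shift tool mm (turning last) [-0.7 -1.7 71. ]  turn [ 0.0025 -0.0031  0.0055]  | shift after turn [-0.5 -1.5 71. ]
```

Call:
{"fn": "move_arm", "kwargs": {
  "series": "1 -0.5 -1.5 35 0 0 0.005;1 0 0 20 0 0 0;1 0 0 12 0 0 0;1 0 0 3 0 0 0;1 0 0 0 0 0 0"
}}

```text
clock: 3.2
tcp_pos: [0.4734, 0.3382, 0.0315]
ee_rot: [2.495, 1.909, 0.005]
contact_force: [-0.7, -0.0, -0.1]
opening: 1.003
```

```bash
python3 -c "
from h import *
plan(473.2,337.5,33,-15.7)
p,d,m=snap('wrist','w2')"
```

```text
clock 3.20 tcp [473.4 338.2  31.5] q6 0.84 F [-0.7 -0.  -0.1] open 1.003
shift tool mm (turning last) [-0.7 -0.  -1.5]  turn [ 0.0018 -0.0024  0.0093]  | shift after turn [-0.7 -0.  -1.5]
```

View pics/w2.png

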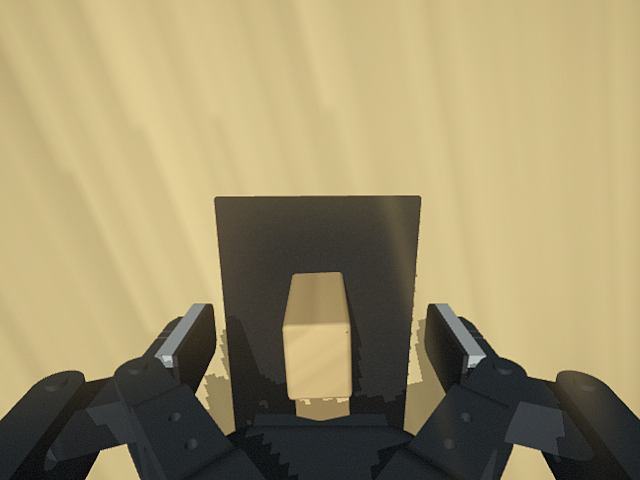

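Call:
{"fn": "move_arm", "kwargs": {
  "series": "0.2 0 0 0 0 0 0;0.2 0 0 0 0 0 0;0 0 0 0 0 0 0;0 0 0 0 0 0 0;0 0 0 0 0 0 0;0 0 0 0 0 0 0;0 0 0 0 0 0 0;0 0 0 0 0 0 0"
}}

```text
clock: 4.25
tcp_pos: [0.4743, 0.3387, 0.0337]
ee_rot: [2.495, 1.909, 0.01]
contact_force: [-0.0, -0.1, 0.8]
opening: 0.259
```

```bash
python3 -c "
from h import *
plan(473.2,337.5,80,-15.7)
p,d,m=snap('wrist','w3')"
```

```text
clock 4.25 tcp [474.3 338.7  33.7] q6 0.84 F [-0.  -0.1  0.8] open 0.259
shift tool mm (turning last) [ -1.2  -0.6 -46.3]  turn [ 0.0039 -0.0048  0.0093]  | shift after turn [ -1.4  -0.7 -46.3]
```

View pics/w3.png

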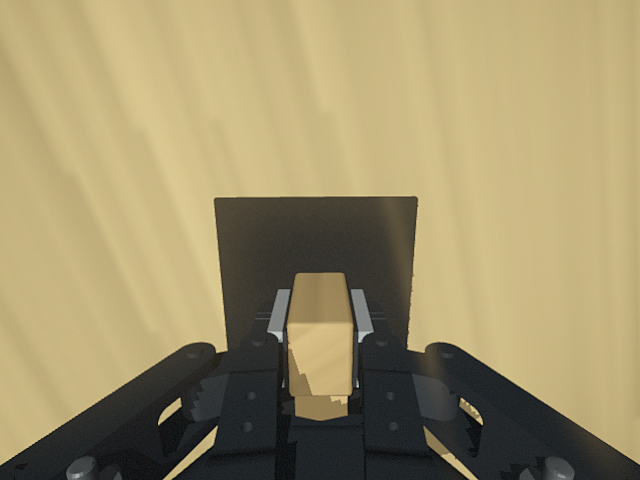

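Call:
{"fn": "move_arm", "kwargs": {
  "series": "0 0 0 -50 0 0 0.005;0 0 0 -55 0 0 0;0 0 0 -55 0 0 0;0 0 0 -30 0 0 0;0 0 0 0 0 0 0"
}}

```text
clock: 4.92
tcp_pos: [0.4726, 0.3375, 0.2281]
ee_rot: [-2.5, -1.902, -0.005]
contact_force: [-0.2, 0.3, -1.1]
opening: 0.262
```

```bash
python3 -c "
from h import *
plan(600,-120,230,-4.4)
p,d,m=snap('wrist','w4')"
```

```text
clock 4.92 tcp [472.6 337.5 228.1] q6 0.85 F [-0.2  0.3 -1.1] open 0.262
shift tool mm (turning last) [-406.9  244.8   -2.4]  turn [ 0.0022 -0.0025 -0.1931]  | shift after turn [-446.3  162.1   -1.9]
```

View pics/w4.png

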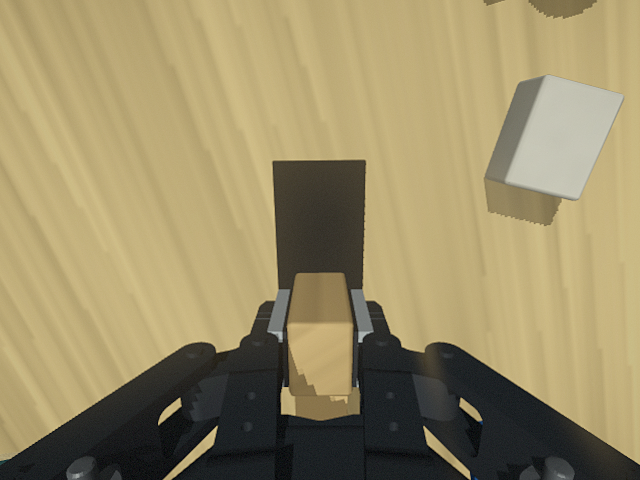

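The wedge is held firmly, with its head at (320,350). Next I'll move to look at the cradle.

Call:
{"fn": "move_arm", "kwargs": {
  "series": "0 -49 29 0 0 0 0;0 -49 29 0 0 0 0;0 -49 29 0 0 0 0;0 -49 29 0 0 0 0;0 -49 29 0 0 0 0;0 -49 29 0 0 0 0;0 -49 29 0 0 0 0;0 -49 29 0 0 0 0;0 -8 5 0 0 0 -0.1;0 0 0 0 0 0 -0.095"
}}

```text
clock: 6.22
tcp_pos: [0.5927, -0.1261, 0.2051]
ee_rot: [-2.284, -2.133, 0.025]
contact_force: [-0.0, 0.1, -1.4]
opening: 0.26
```

```bash
python3 -c "
from h import *
plan(600,-120,230,-4.4)
p,d,m=snap('wrist','w5');np.save('pics/w5.npy',d)
import pickle;pickle.dump(m,open('w5m.pkl','wb'))
"
```

```text
clock 6.22 tcp [ 592.7 -126.1  205.1] q6 -0.18 F [-0.   0.1 -1.4] open 0.260
shift tool mm (turning last) [  6.6   6.3 -25.1]  turn [-0.0225  0.0007  0.0084]  | shift after turn [  6.7   6.8 -24.9]
```

View pics/w5.png

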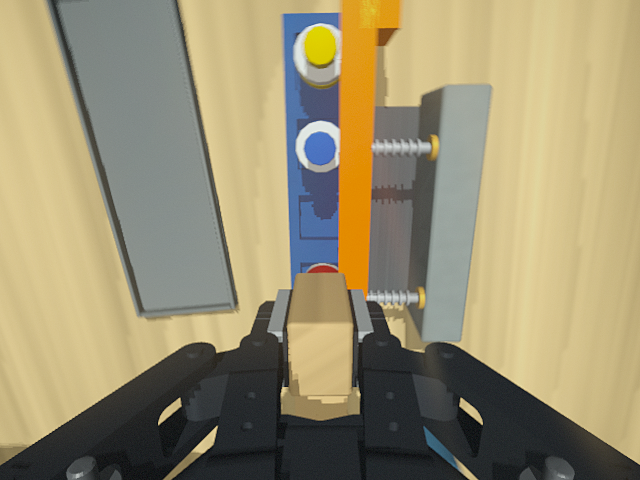

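Call:
{"fn": "move_arm", "kwargs": {
  "series": "0 30 3 -20 -0.022 0 0.008;0 25 0 -10 0 0 0;0 0 0 0 0 0 0"
}}

```text
clock: 6.65
tcp_pos: [0.5987, -0.0697, 0.23]
ee_rot: [-2.301, -2.131, 0.007]
contact_force: [-0.0, -1.1, -0.8]
opening: 0.261
```

```bash
python3 -c "
from h import *
plan(600,-120,230,-4.4)
p,d,m=snap('wrist','w6');np.save('pics/w6.npy',d)
import pickle;pickle.dump(m,open('w6m.pkl','wb'))
crop(p,260,0,520,330,2,'w6c')
"
```

```text
clock 6.65 tcp [598.7 -69.7 230. ] q6 -0.08 F [-0.  -1.1 -0.8] open 0.261
shift tool mm (turning last) [-50.    5.2  -0.1]  turn [-0.0071 -0.0003  0.0005]  | shift after turn [-50.    5.2  -0. ]
```

View pics/w6c.png

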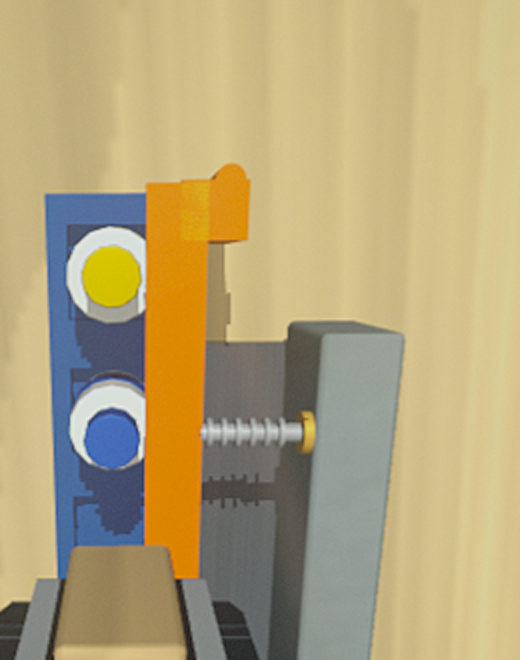

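```bash
cat > cr.py <<'E'
from h import *
import pickle
for nm,off in (("w5",None),("w6",None)):
    p=cv2.imread(f"pics/{nm}.png")[:,:,::-1];m=pickle.load(open(nm+"m.pkl","rb"));d=np.load(f"pics/{nm}.npy")
    H,S,V=HSV(p)
    g=(H>=8)&(H<18)&(S>200)&(V>150); g[270:]=False
    n,l,s,c=cv2.connectedComponentsWithStats(g.astype(np.uint8));i=1+np.argmax(s[1:,4]);g=l==i;print(nm,s[i])
    P=cloud(m,d);print("bar z",np.nanmedian(P[g][:,2]))
    rr=[r for r in range(120,265,3)]
    e=[(np.where(g[r])[0].min()-.5,r) for r in rr]
    W=plane(m,e,.0605)[:,:2]*1000;k=np.polyfit(W[:,1],W[:,0],1);print("front edge x = %.4f y + %.2f"%tuple(k),"resid",np.std(W[:,0]-np.polyval(k,W[:,1])).round(2),"yaw cradle y",90-np.degrees(np.arctan(k[0])))
    if nm=="w6":
        a=np.where(g[:,330:345].any(1))[0]
        fr=np.where(g[:,260+85])[0] if 0 else None
        ys,xs=np.where(g);j=ys==ys.min();print("foot apex px",xs[j].mean(),ys.min()-.5,(plane(m,[(xs[j].mean(),ys.min()-.5)],.0605)*1000).round(1))
        for u in (336,340,345):
            v=np.where(g[:,u])[0].min()-.5;print("bar end",u,v,(plane(m,[(u,v)],.0605)*1000).round(1))
        for nme,mk in (("Y",(H>=24)&(H<34)&(S>180)&(V>120)),("B",(H>=100)&(H<125)&(S>120)&(V>150))):
            mk=mk.copy();mk[270:]=False;mk[:,:300]=False
            n,l,s,c=cv2.connectedComponentsWithStats(mk.astype(np.uint8));i=1+np.argmax(s[1:,4]);
            z=np.nanmedian(P[l==i][:,2]);print(nme,s[i],c[i].round(1),"depth z",z.round(4),(plane(m,[c[i]],.077)*1000).round(1))
E
python3 cr.py
```

```text
w5 [376  28   8  18  27]
bar z 0.05979396774616058Traceback (most recent call last):
  File "cr.py", line 10, in <module>
    e=[(np.where(g[r])[0].min()-.5,r) for r in rr]
        ~~~~~~~~~~~~~~~~~~~~~^^
    return umr_minimum(a, axis, None, out, keepdims, initial, where)
ValueError: zero-size array to reduction operation minimum which has no identity
```

```bash
python3 -c "
from h import *
p=cv2.imread('pics/w6.png')[:,:,::-1];H,S,V=HSV(p)
print(p[150,345],H[150,345],S[150,345],V[150,345],p[205,360],H[205,360])
"; sed -i 's/(H>=8)&(H<18)&(S>200)&(V>150)/(H>=8)\&(H<23)\&(S>200)\&(V>150)/' cr.py; sed -i 's/(H>=24)&(H<34)/(H>=26)\&(H<34)/' cr.py; python3 cr.py
```

```text
[220 139   0] 19 255 220 [228 138   0] 18
w5 [ 339    0   60  270 8972]
bar z 0.059604749806548785
front edge x = 0.0694 y + 612.69 resid 0.24 yaw cradle y 86.03184221983737
w6 [ 333   82   52  188 5769]
bar z 0.05953476377993833
front edge x = 0.0719 y + 613.09 resid 0.23 yaw cradle y 85.89029020975957
foot apex px 375.5 81.5 [[647.5  37.2  60.5]]
bar end 336 91.5 [[617.5  32.5  60.5]]
bar end 340 91.5 [[620.5  32.3  60.5]]
bar end 345 91.5 [[624.3  32.   60.5]]
Y [301 124  29  30 678] [315.3 138.1] depth z 0.0762 [[5.995e+02 2.000e-01 7.700e+01]]
B [302 207  28  27 568] [315.4 220. ] depth z 0.0761 [[594.6 -61.9  77. ]]
```

```bash
cat >> h.py <<'E'
CO=np.array([592.3,-94.8]);EX=np.array([.9974,-.0723]);EY=np.array([.0723,.9974])
def cr(x,y): return CO+x*EX+y*EY
def incr(X): v=np.asarray(X)[:2]-CO; return np.array([v@EX,v@EY])
CY=-4.15
E
python3 -c "
from h import *
w=cr(44,257);print(w);plan(*w,120,CY)"
```

```text
[654.7667 158.3506]
clock 6.70 tcp [598.5 -70.5 229.5] q6 -0.08 F [-0.8 -0.3 -1. ] open 0.259
shift tool mm (turning last) [232.4  39.4 109.2]  turn [-0.0078 -0.0001 -0.0042]  | shift after turn [232.3  39.6 109.5]
```

Call:
{"fn": "move_arm", "kwargs": {
  "series": "0 46 8 0 -0.008 0 -0.004;0 46 8 0 0 0 0;0 46 8 0 0 0 0;0 46 8 0 0 0 0;0 46 8 0 0 0 0;0 0 0 50 0 0 0;0 0 0 45 0 0 0;0 0 0 0 0 0 0"
}}

```text
clock: 7.7
tcp_pos: [0.6556, 0.1568, 0.1215]
ee_rot: [-2.308, -2.125, 0.015]
contact_force: [0.2, -0.2, -0.4]
opening: 0.261
```

```bash
python3 -c "
from h import *
w=cr(44,257);plan(*w,34,CY)
p,d,m=snap('side','s1');crop(p,180,180,340,320,4,'s1c')
p,d,m=snap('top','t1');crop(p,220,130,420,260,4,'t1c')"
```

```text
clock 7.70 tcp [655.6 156.8 121.5] q6 0.28 F [ 0.2 -0.2 -0.4] open 0.261
shift tool mm (turning last) [ 1.8 -0.1 87.5]  turn [-0.0096  0.0038 -0.0102]  | shift after turn [ 1.5 -0.9 87.5]
```

View pics/s1c.png

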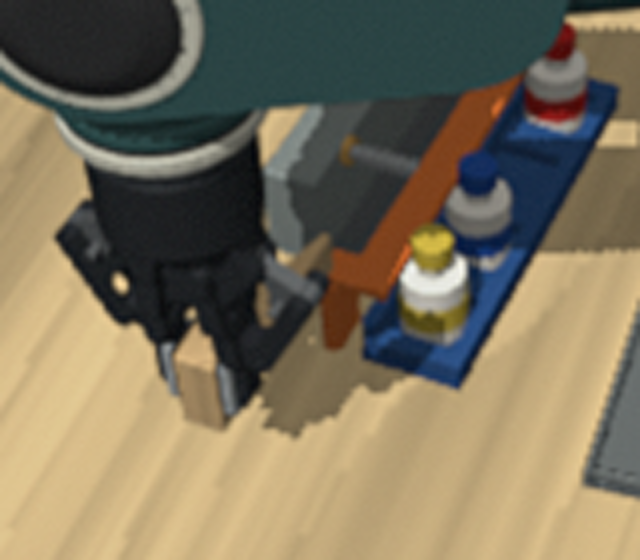

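View pics/t1c.png

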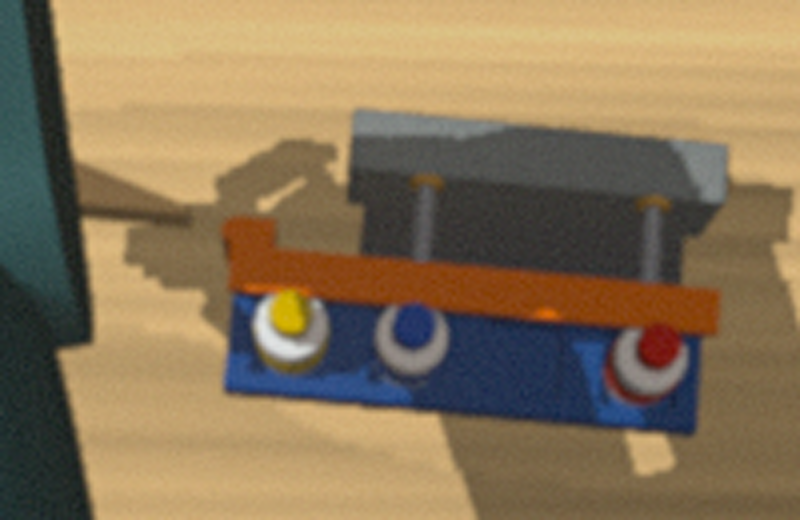

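Call:
{"fn": "move_arm", "kwargs": {
  "series": "0 1 -1 40 -0.009 0.003 -0.01;0 0 0 30 0 0 0;0 0 0 15 0 0 0;0 0 0 2 0 0 0"
}}

```text
clock: 8.3
tcp_pos: [0.6615, 0.1574, 0.0477]
ee_rot: [2.295, 2.13, 0.024]
contact_force: [-0.1, 0.1, -0.7]
opening: 0.267
```

```bash
python3 -c "
from h import *
w=cr(44,257);plan(*w,34,CY);t,R,s=tcp();print(incr(t*1000))
p,d,m=snap('side','s2');crop(p,180,180,340,320,4,'s2c')
p,d,m=snap('top','t2');crop(p,220,150,320,230,8,'t2c')"
```

```text
clock 8.30 tcp [661.5 157.4  47.7] q6 0.27 F [-0.1  0.1 -0.7] open 0.267
shift tool mm (turning last) [ 0.4 -7.1 13.6]  turn [ 0.018  -0.0041 -0.0023]  | shift after turn [ 0.5 -6.8 13.7]
[ 50.80851774 256.5255388 ]
```

View pics/s2c.png

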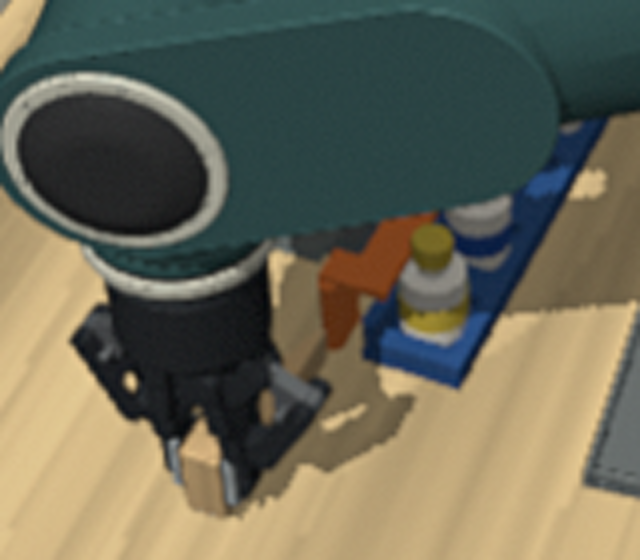

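View pics/t2c.png

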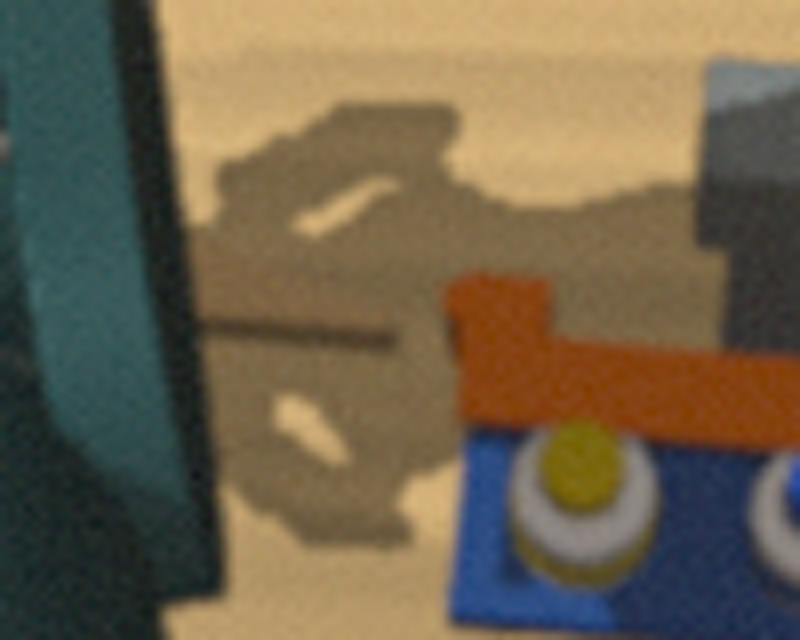

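Call:
{"fn": "move_arm", "kwargs": {
  "series": "0 0 -3.5 5 0.009 -0.002 -0.001;0 0 -3 4 0.009 -0.002 0;0 0 0 3 0 0 0;0 0 0 1 0 0 0"
}}

```text
clock: 8.9
tcp_pos: [0.656, 0.1583, 0.0372]
ee_rot: [2.301, 2.137, 0.004]
contact_force: [0.5, -0.6, -1.6]
opening: 0.263
```

```bash
python3 -c "
from h import *
w=cr(44,257);plan(*w,32,CY);t,R,s=tcp();print(incr(t*1000))
p,d,m=snap('top','t3');crop(p,220,150,320,230,8,'t3c')
print('foot pred',proj(m,[[*cr(40,135)/1e3,.0605],[*cr(52,135)/1e3,.0605],[*cr(30,128)/1e3,.03]]).round(1), proj(m,[[*cr(32.5,152)/1e3,.026],[*cr(36.5,152)/1e3,.026]]).round(1))"
```

```text
clock 8.90 tcp [656.  158.3  37.2] q6 0.27 F [ 0.5 -0.6 -1.6] open 0.263
shift tool mm (turning last) [-0.1 -1.3  5.2]  turn [ 0.0028 -0.0009 -0.0011]  | shift after turn [-0.1 -1.3  5.2]
[ 45.26657142 257.06162419]
foot pred [[274.7 188.7]
 [275.2 183.1]
 [278.1 197.6]] [[267.2 195.9]
 [267.4 194.1]]
```

View pics/t3c.png

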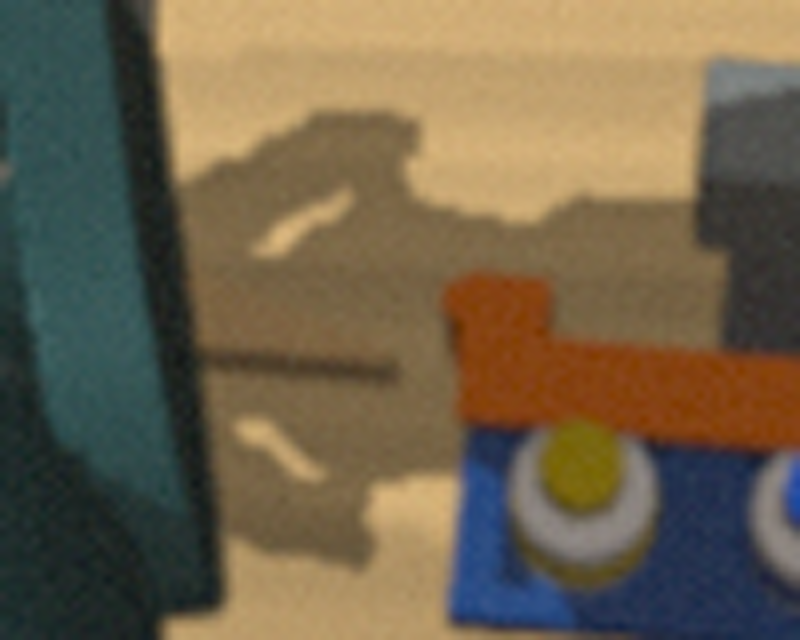

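```bash
python3 -c "
from h import *
m=vision.camera_model('top')
f=lambda a:np.array([(220+x/8-.44,150+y/8-.44) for x,y in a])
for n,a,z in(('bar front',(462,418),.0605),('bar front right',(790,446),.0605),('foot top back',(500,272),.0605),('foot left top',(446,290),.0605),('tip flat top',(395,359),.030),('flat mid',(210,347),.030),('tip flat bot',(395,380),.006),('wall front end',(455,435),.03),('jar base',(570,588),.008)):
    w=plane(m,f([a]),z)*1000;print(n,w[0].round(1),incr(w[0]).round(1))
"
```

```text
bar front [613.8  30.6  60.5] [ 12.4 126.7]
bar front right [608.3 -54.3  60.5] [13.1 41.6]
foot top back [653.4  21.9  60.5] [ 52.5 120.8]
foot left top [648.1  35.8  60.5] [ 46.3 134.3]
tip flat top [638.   50.5  30. ] [ 35.  148.2]
flat mid [640.1  99.9  30. ] [ 33.6 197.7]
tip flat bot [638.8  51.9   6. ] [ 35.8 149.7]
wall front end [617.3  33.9  30. ] [ 15.7 130.1]
jar base [581.    2.7   8. ] [-18.3  96.4]
```

Call:
{"fn": "move_arm", "kwargs": {
  "series": "0 0 -1 3 0.002 0 0;0 0 -1 2 0 0 0;0 0 0 1 0 0 0;0 0 0 1 0 0 0"
}}

```text
clock: 9.45
tcp_pos: [0.654, 0.1585, 0.0307]
ee_rot: [-2.301, -2.138, -0.002]
contact_force: [-8.2, -4.3, 15.9]
opening: 0.257
```

```bash
python3 -c "
from h import *
w=cr(43.3,230);plan(*w,31,CY);t,R,s=tcp();print(incr(t*1000))"
```

```text
clock 9.45 tcp [654.  158.5  30.7] q6 0.27 F [-8.2 -4.3 15.9] open 0.257
shift tool mm (turning last) [-27.1   0.1  -0.4]  turn [ 0.0008 -0.001  -0.001 ]  | shift after turn [-27.1   0.1  -0.3]
[ 43.1959223  257.11833275]
```

Call:
{"fn": "move_arm", "kwargs": {
  "series": "0 -3 0 -1 0 0 0;0 -7 0 0 0 0 0;0 -7 0 0 0 0 0;0 -7 0 0 0 0 0"
}}

```text
clock: 9.95
tcp_pos: [0.6522, 0.1333, 0.0317]
ee_rot: [2.301, 2.139, 0.002]
contact_force: [-0.1, -0.1, -0.7]
opening: 0.263
```

```bash
python3 -c "
from h import *
w=cr(43.3,230);plan(*w,31,CY);t,R,s=tcp();print(incr(t*1000))
p,d,m=snap('top','t4');crop(p,220,150,320,230,8,'t4c')"
```

```text
clock 9.95 tcp [652.2 133.3  31.7] q6 0.24 F [-0.1 -0.1 -0.7] open 0.263
shift tool mm (turning last) [-1.8  0.1  0.7]  turn [ 0.001  -0.001  -0.0007]  | shift after turn [-1.8  0.1  0.7]
[ 43.22242308 231.79461326]
```

View pics/t4c.png

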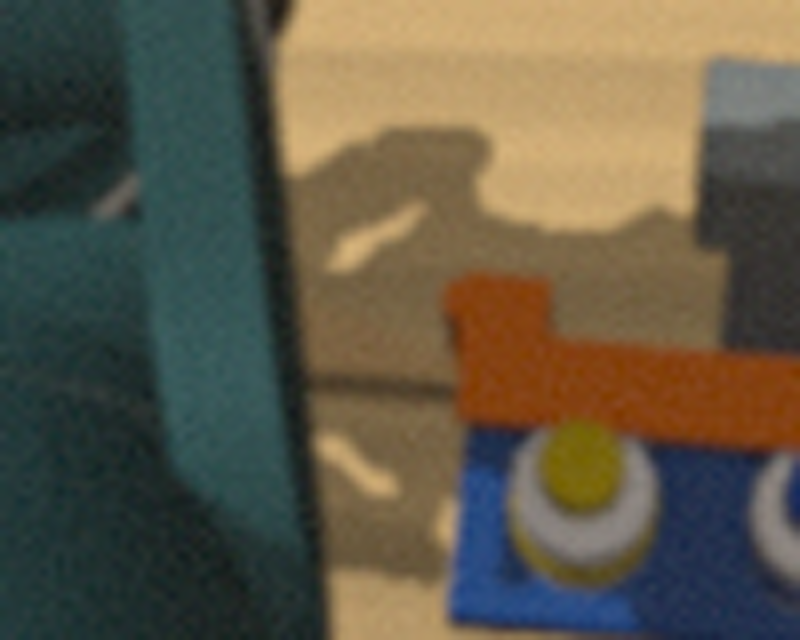

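Call:
{"fn": "move_arm", "kwargs": {
  "series": "0 -7 0 0.5 0 0 0;0 -8 0 0 0 0 0;0 -8 0 0 0 0 0"
}}

```text
clock: 10.38
tcp_pos: [0.6496, 0.109, 0.0307]
ee_rot: [-2.3, -2.137, -0.002]
contact_force: [-3.7, 5.9, 0.6]
opening: 0.264
```

```bash
python3 -c "
from h import *
w=cr(43.3,156);plan(*w,31,CY);t,R,s=tcp();print(incr(t*1000))"
```

```text
clock 10.38 tcp [649.6 109.   30.7] q6 0.20 F [-3.7  5.9  0.6] open 0.264
shift tool mm (turning last) [-51.4   0.9  -0.4]  turn [-0.0009 -0.0022 -0.0013]  | shift after turn [-51.4   0.9  -0.3]
[ 42.45452929 207.44275265]
```

Call:
{"fn": "move_arm", "kwargs": {
  "series": "0 -8 0 0 0 0 0;0 -8 0 0 0 0 0;0 -8 0 0 0 0 0"
}}

```text
clock: 10.75
tcp_pos: [0.647, 0.0849, 0.0308]
ee_rot: [-2.298, -2.135, -0.003]
contact_force: [-4.6, 7.2, 1.0]
opening: 0.263
```

```bash
python3 -c "
from h import *
w=cr(42.5,156);plan(*w,31,CY);t,R,s=tcp();print(incr(t*1000))
p,d,m=snap('top','t5');crop(p,220,150,320,230,8,'t5c')"
```

```text
clock 10.75 tcp [647.   84.9  30.8] q6 0.16 F [-4.6  7.2  1. ] open 0.263
shift tool mm (turning last) [-27.2   1.   -0.3]  turn [-0.0026 -0.0049 -0.0012]  | shift after turn [-27.2   0.9  -0.2]
[ 41.57716307 183.20818986]
```

View pics/t5c.png

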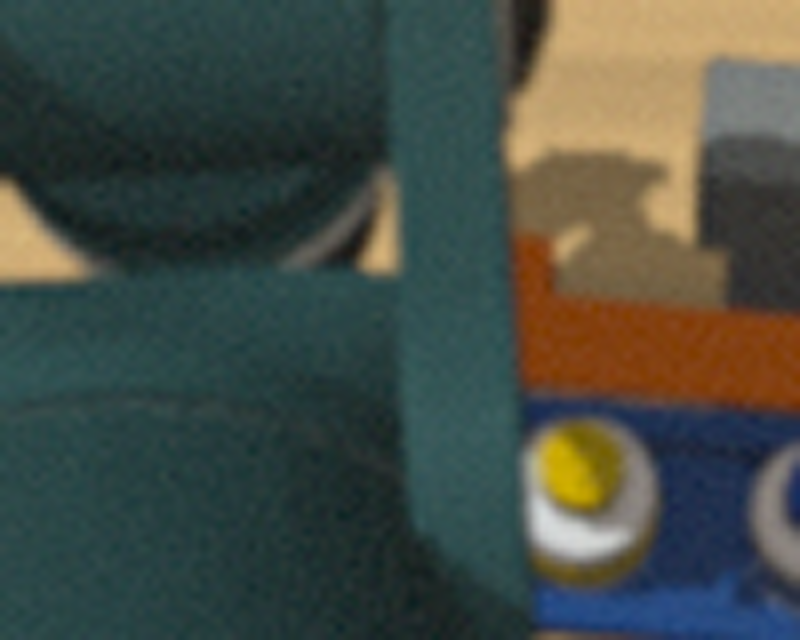

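Call:
{"fn": "move_arm", "kwargs": {
  "series": "0 -8 0.3 0 0 0 0;0 -8 0.3 0 0 0 0;0 -8 0.3 0 0 0 0"
}}

```text
clock: 11.18
tcp_pos: [0.6451, 0.0597, 0.0308]
ee_rot: [-2.296, -2.133, -0.002]
contact_force: [-2.9, 5.4, 1.3]
opening: 0.264
```

```bash
python3 -c "
from h import *
w=cr(42.5,156);plan(*w,31,CY);t,R,s=tcp();print(incr(t*1000))
p,d,m=snap('top','t6');crop(p,220,150,420,250,4,'t6c')
p,d,m=snap('wrist','w7')"
```

```text
clock 11.18 tcp [645.1  59.7  30.8] q6 0.12 F [-2.9  5.4  1.3] open 0.264
shift tool mm (turning last) [-1.9  1.  -0.2]  turn [-0.0046 -0.0061 -0.0011]  | shift after turn [-1.9  1.  -0.2]
[ 41.54138336 157.87274817]
```

View pics/t6c.png

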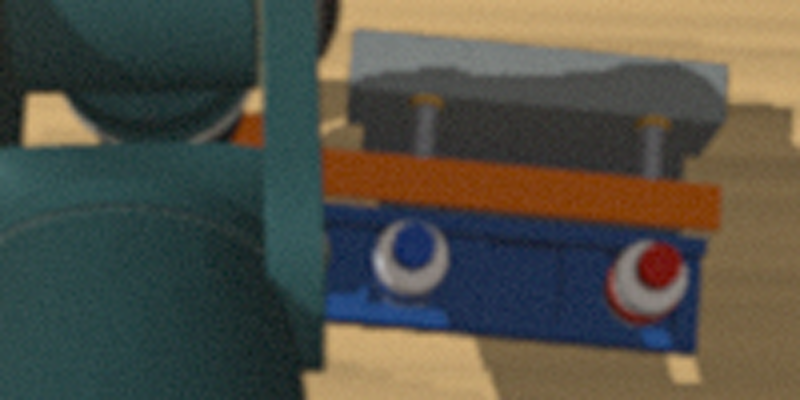

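View pics/w7.png

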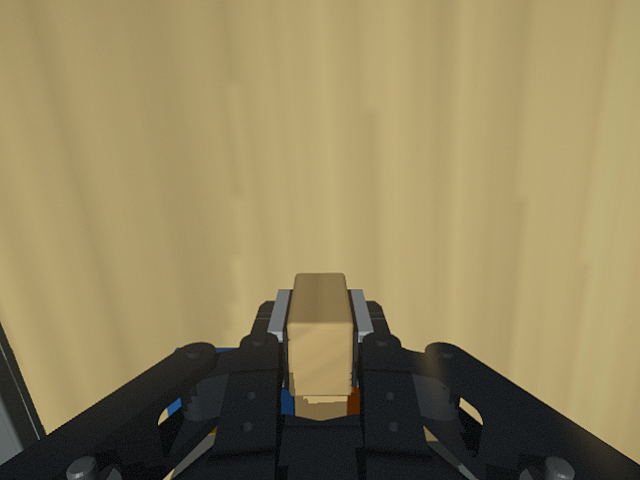

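Call:
{"fn": "move_arm", "kwargs": {
  "series": "0 -3 0 0 0 0 0;0 0 0 0 0 0 0"
}}

```text
clock: 11.52
tcp_pos: [0.6449, 0.0556, 0.0308]
ee_rot: [-2.297, -2.133, -0.001]
contact_force: [-2.2, -1.8, -0.9]
opening: 0.26
```

```bash
python3 -c "
from h import *
t,R,s=tcp();print(incr(t*1000),s['contact_force'],t,s['clock'])"
```

```text
[ 41.5493392 153.8126169] [-2.195832   -1.75128679 -0.92420127] [0.64486017 0.05560357 0.03078648] 11.525
```

Call:
{"fn": "move_arm", "kwargs": {
  "series": "0.45 0 0 0 0 0 0;0.6 0 0 0 0 0 0;0.6 0 0 0 0 0 0;0.6 0 0 0 0 0 0"
}}

```text
clock: 12.02
tcp_pos: [0.6455, 0.0556, 0.0311]
ee_rot: [-2.298, -2.135, -0.002]
contact_force: [-0.1, 0.1, 0.9]
opening: 0.601
```

```bash
python3 -c "
from h import *
w=cr(42.5,156);plan(*w,31,CY);t,R,s=tcp();print(incr(t*1000))
p,d,m=snap('wrist','w8')
p,d,m=snap('top','t7');crop(p,220,150,420,250,4,'t7c')"
```

```text
clock 12.03 tcp [645.5  55.6  31.1] q6 0.12 F [-0.1  0.1  0.9] open 0.601
shift tool mm (turning last) [2.2 0.3 0.2]  turn [-0.0029 -0.0045 -0.0013]  | shift after turn [2.2 0.3 0.1]
[ 42.1878306  153.85262612]
```

View pics/w8.png

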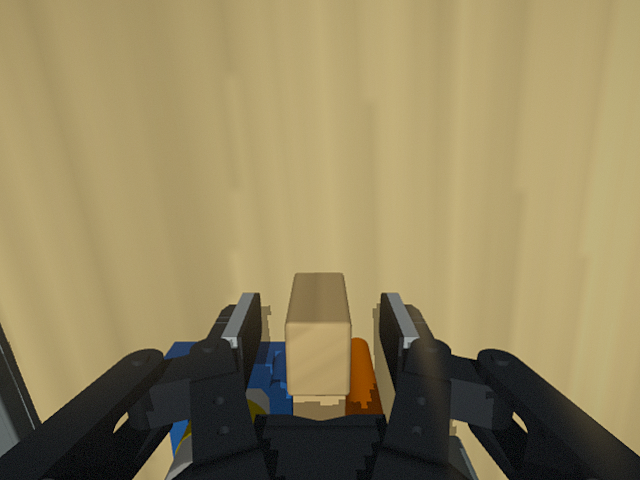

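View pics/t7c.png

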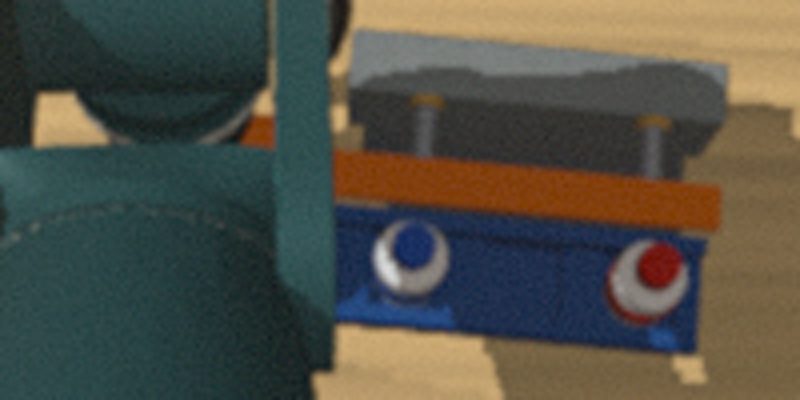

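Call:
{"fn": "move_arm", "kwargs": {
  "series": "0.6 0 0 -10 0 0 0;0.6 0 0 -30 0 0 0;0.6 0 0 -50 0 0 0;0.6 0 0 -50 0 0 0;0.6 0 0 -30 0 0 0;0.6 0 0 0 0 0 0"
}}

```text
clock: 12.88
tcp_pos: [0.6456, 0.0547, 0.2102]
ee_rot: [-2.299, -2.135, -0.004]
contact_force: [-0.4, -0.1, -1.2]
opening: 0.599
```

```bash
python3 -c "
from h import *
plan(560,-90,200,-94.15)"
```

```text
clock 12.88 tcp [645.6  54.7 210.2] q6 0.12 F [-0.4 -0.1 -1.2] open 0.599
shift tool mm (turning last) [-150.7  -74.7    9.6]  turn [-0.0047 -0.0026  1.5694]  | shift after turn [-74.9 150.6  10.2]
```

Call:
{"fn": "move_arm", "kwargs": {
  "series": "0.6 -38 -19 0 0 0 0;0.6 -38 -19 0 0 0 0;0.6 -38 -19 0 0 0 0;0.6 -36 -18 0 0 0 0;0.6 0 0 0 0 0 0.175;0.6 0 0 0 0 0 0.175;0.6 0 0 0 0 0 0.175;0.6 0 0 0 0 0 0.175;0.6 0 0 0 0 0 0.175"
}}

```text
clock: 14.0
tcp_pos: [0.5542, -0.0935, 0.2036]
ee_rot: [-2.995, -0.92, 0.01]
contact_force: [-0.4, 1.3, 0.8]
opening: 0.597
```

Call:
{"fn": "move_arm", "kwargs": {
  "series": "0.6 0 0 0 0 0 0.175;0.6 0 0 0 0 0 0.175;0.6 0 0 0 0 0 0.175;0.6 0 0 0 0 0 0.13;0.6 0 0 0 0 0 0"
}}

```text
clock: 14.62
tcp_pos: [0.5526, -0.0931, 0.1998]
ee_rot: [-3.133, 0.128, 0.021]
contact_force: [-0.3, 0.1, -0.1]
opening: 0.596
```

```bash
python3 -c "
from h import *
plan(560,-90,200,-94.15)
p,d,m=snap('wrist','w9');np.save('pics/w9.npy',d)
import pickle;pickle.dump(m,open('w9m.pkl','wb'))"
```

```text
clock 14.62 tcp [552.6 -93.1 199.8] q6 1.44 F [-0.3  0.1 -0.1] open 0.596
shift tool mm (turning last) [ 7.2 -3.7 -0.3]  turn [-0.0058  0.0138 -0.009 ]  | shift after turn [ 7.2 -3.7 -0.2]
```

View pics/w9.png

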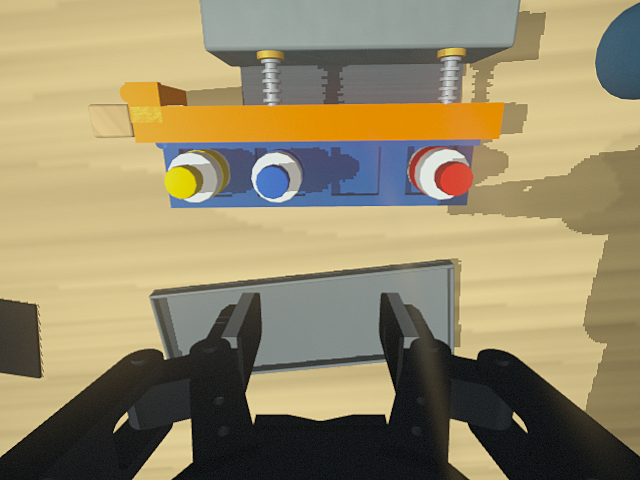

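```bash
cat > caps.py <<'E'
from h import *
def caps(p,d,m,z=None,roi=None):
    H,S,V=HSV(p);P=cloud(m,d);o={}
    for n,mk in (("Y",(H>=24)&(H<34)&(S>200)&(V>130)),("B",(H>=100)&(H<125)&(S>140)&(V>150)),("R",((H<7)|(H>173))&(S>190)&(V>150))):
        mk=cv2.morphologyEx(mk.astype(np.uint8),cv2.MORPH_OPEN,np.ones((3,3)))
        if roi is not None: mk&=roi.astype(np.uint8)
        # cap pixels only: depth-derived height > 60 mm
        mk=mk&(P[...,2]>.058).astype(np.uint8)
        k,l,s,c=cv2.connectedComponentsWithStats(mk)
        if k<2: print(n,"none");continue
        i=1+np.argmax(s[1:,4]); zz=P[l==i][:,2]; zt=np.nanpercentile(zz,90)
        top=(l==i)&(P[...,2]>zt-.006)
        cn,_=cv2.findContours(top.astype(np.uint8),cv2.RETR_EXTERNAL,cv2.CHAIN_APPROX_NONE)
        cn=max(cn,key=cv2.contourArea); (u,v),r=cv2.minEnclosingCircle(cn)
        q=np.nanmedian(P[top],0)*1000
        w=plane(m,[(u,v)],zt if z is None else z)[0]*1000
        print(n,"px",(round(u,1),round(v,1)),"r",round(r,1),"z",(zt*1000).round(1),"ray",w.round(1),"depth",q.round(1),"cradle",incr(w).round(1))
if __name__=="__main__":
    import pickle
    p=cv2.imread("pics/w9.png")[:,:,::-1];m=pickle.load(open("w9m.pkl","rb"));d=np.load("pics/w9.npy")
    caps(p,d,m)
    H,S,V=HSV(p)
    g=(H>=8)&(H<23)&(S>200)&(V>150);e=[(u+.0,np.where(g[:160,u])[0].max()+.5) for u in range(200,480,5)]
    W=plane(m,e,.0605)*1000;C=np.array([incr(w) for w in W]);print("bar front in cradle",np.polyfit(C[:,1],C[:,0],1))
    f=plane(m,[(150,294),(452,261)],.014)*1000;print("tray far corners",f.round(1))
E
python3 caps.py
```

```text
Y px (180.3, 182.3) r 16.8 z 77.0 ray [599.8  -0.6  77. ] depth [ 5.997e+02 -2.000e-01  7.620e+01] cradle [ 0.7 94.5]
B px (272.0, 182.0) r 16.1 z 77.2 ray [595.  -63.   77.2] depth [594.9 -62.7  76.2] cradle [ 0.4 31.9]
R px (454.0, 179.4) r 15.5 z 78.2 ray [ 587.  -185.9   78.2] depth [ 585.4 -184.    77.3] cradle [  1.3 -91.2]
bar front in cradle [-1.70405354e-03  2.70732081e+01]
tray far corners [[ 490.2   75.    14. ]
 [ 501.3 -209.1   14. ]]
```

```bash
python3 -c "
from h import *
plan(*cr(0.2,31.5),110,-94.15)"
```

```text
clock 14.68 tcp [552.5 -93.1 199.7] q6 1.44 F [0.9 0.4 0.2] open 0.599
shift tool mm (turning last) [ 41.  -32.5  89.4]  turn [-0.0059  0.0139 -0.007 ]  | shift after turn [ 40.  -32.7  89.7]
```

Call:
{"fn": "move_arm", "kwargs": {
  "series": "0.57 20 -16 0 -0.006 0.014 -0.007;0.57 20 -16 0 0 0 0;0.57 0 0 40 0 0 0;0.57 0 0 40 0 0 0;0.57 0 0 5 0 0 0;0.57 0 0 0 0 0 0"
}}

```text
clock: 15.42
tcp_pos: [0.6001, -0.0603, 0.1133]
ee_rot: [3.14, -0.089, 0.007]
contact_force: [-0.2, -0.2, 1.0]
opening: 0.565
```

```bash
python3 -c "
from h import *
plan(*cr(0.2,31.5),42,-94.15)
p,d,m=snap('wrist','w10')"
```

```text
clock 15.43 tcp [600.1 -60.3 113.3] q6 1.49 F [-0.2 -0.2  1. ] open 0.565
shift tool mm (turning last) [-5.4  3.4 71.3]  turn [ 0.0005 -0.0043  0.0156]  | shift after turn [-5.   3.5 71.3]
```

View pics/w10.png

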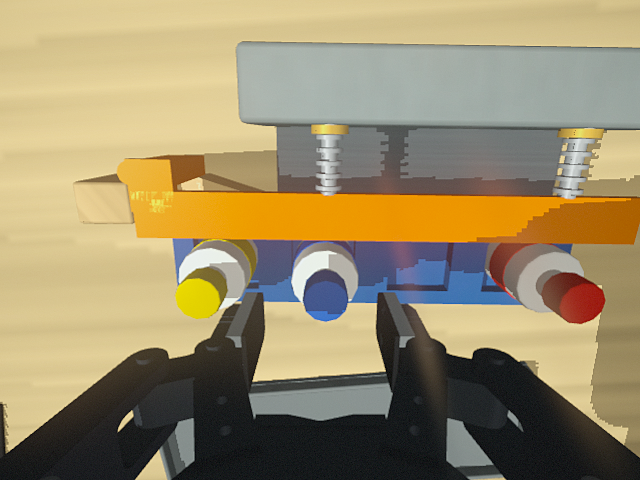

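Call:
{"fn": "move_arm", "kwargs": {
  "series": "0.57 -5 3.5 0 0 -0.004 0.015;0.57 0 0 0 0 0 0"
}}

```text
clock: 15.72
tcp_pos: [0.5955, -0.0639, 0.1162]
ee_rot: [3.139, -0.114, 0.006]
contact_force: [-0.3, -0.5, 0.3]
opening: 0.57
```

```bash
python3 -c "
from h import *
plan(*cr(0.2,31.5),42,-94.15)
p,d,m=snap('wrist','w11')"
```

```text
clock 15.72 tcp [595.5 -63.9 116.2] q6 1.49 F [-0.3 -0.5  0.3] open 0.570
shift tool mm (turning last) [-1.  -0.5 74.2]  turn [ 0.0008 -0.0035 -0.0002]  | shift after turn [-0.7 -0.4 74.2]
```

View pics/w11.png

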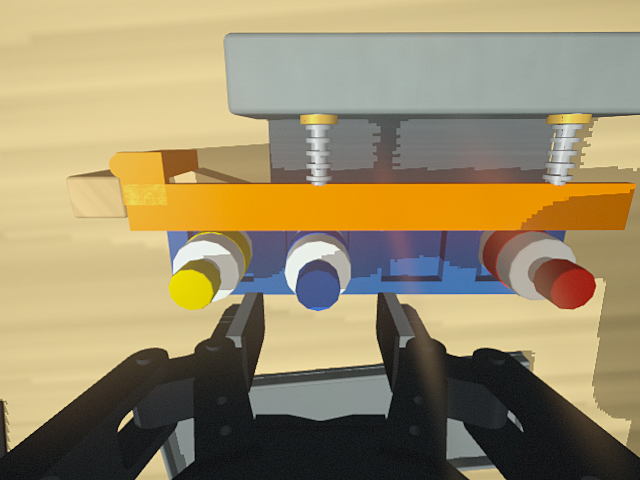

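Call:
{"fn": "move_arm", "kwargs": {
  "series": "0.57 -0.5 -0.3 20 0 -0.003 0;0.57 0 0 20 0 0 0;0.57 0 0 10 0 0 0;0.57 0 0 3 0 0 0"
}}

```text
clock: 16.27
tcp_pos: [0.5947, -0.0635, 0.0588]
ee_rot: [3.139, -0.114, -0.0]
contact_force: [-1.1, -0.1, 0.4]
opening: 0.574
```

```bash
python3 -c "
from h import *
plan(*cr(0.2,31.5),42,-94.15)"
```

```text
clock 16.27 tcp [594.7 -63.5  58.8] q6 1.49 F [-1.1 -0.1  0.4] open 0.574
shift tool mm (turning last) [ 0.  -0.2 16.8]  turn [ 0.0007  0.0002 -0.    ]  | shift after turn [ 0.  -0.2 16.8]
```

Descend the rest, close and lift.

Call:
{"fn": "move_arm", "kwargs": {
  "series": "0.57 0 0 9 0 0 0;0.57 0 0 5 0 0 0;0.57 0 0 2 0 0 0;0.35 0 0 0 0 0 0;0.2 0 0 0 0 0 0;0.2 0 0 0 0 0 0;0 0 0 0 0 0 0;0 0 0 0 0 0 0;0 0 0 0 0 0 0"
}}

```text
clock: 17.4
tcp_pos: [0.5954, -0.0635, 0.0428]
ee_rot: [3.139, -0.114, 0.002]
contact_force: [0.9, 1.2, -1.0]
opening: 0.428
```

```bash
python3 -c "
from h import *
plan(*cr(0.2,31.5),42,-94.15)
p,d,m=snap('wrist','w12')"
```

```text
clock 17.40 tcp [595.4 -63.5  42.8] q6 1.49 F [ 0.9  1.2 -1. ] open 0.428
shift tool mm (turning last) [-0.6 -0.1  0.8]  turn [ 0.0006 -0.0013  0.    ]  | shift after turn [-0.6 -0.1  0.8]
```

View pics/w12.png

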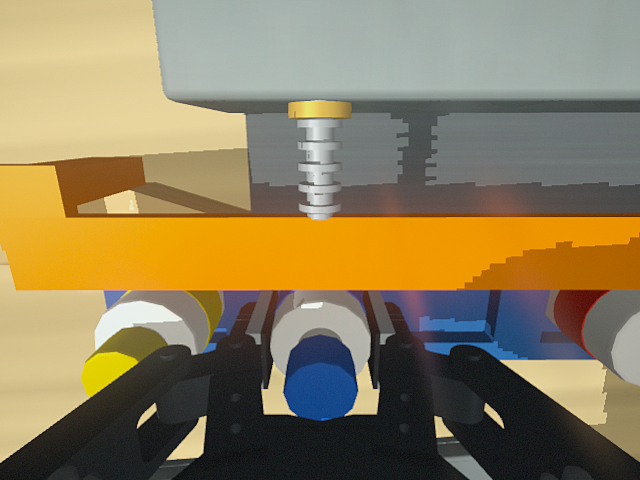

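Call:
{"fn": "move_arm", "kwargs": {
  "series": "0 0 0 -10 0 0 0;0 0 0 -20 0 0 0;0 0 0 -35 0 0 0;0 0 0 -35 0 0 0;0 0 0 0 0 0 0"
}}

```text
clock: 18.08
tcp_pos: [0.5955, -0.0636, 0.1514]
ee_rot: [3.138, -0.114, 0.006]
contact_force: [0.3, 0.0, -1.7]
opening: 0.427
```

```bash
python3 -c "
from h import *
plan(441.5,-69,110,-94.15+6)
p,d,m=snap('wrist','w13')"
```

```text
clock 18.07 tcp [595.5 -63.6 151.4] q6 1.49 F [ 0.3  0.  -1.7] open 0.427
shift tool mm (turning last) [-153.4   16.5   40.8]  turn [ 0.0013 -0.0041 -0.1047]  | shift after turn [-154.1    0.4   41.4]
```

View pics/w13.png

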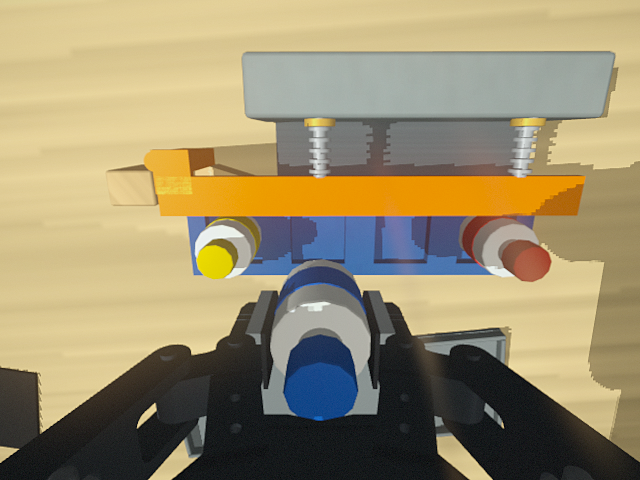

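The blue jar is out of its bay. Next, carry it to the tray.

Call:
{"fn": "move_arm", "kwargs": {
  "series": "0 -25 3 0 0 -0.004 -0.05;0 -26 0 0 0 0 -0.05;0 -26 0 0 0 0 0;0 -26 0 0 0 0 0;0 -26 0 0 0 0 0;0 -20 0 0 0 0 0;0 0 0 0 0 0 0"
}}

```text
clock: 19.0
tcp_pos: [0.4391, -0.0667, 0.1462]
ee_rot: [-3.141, -0.049, 0.014]
contact_force: [0.4, 0.7, -1.3]
opening: 0.429
```

```bash
python3 -c "
from h import *
plan(441.5,-69,39,-88.2)
p,d,m=snap('wrist','w14')"
```

```text
clock 19.00 tcp [439.1 -66.7 146.2] q6 1.33 F [ 0.4  0.7 -1.3] open 0.429
shift tool mm (turning last) [  3.3   2.4 107.2]  turn [-0.0005  0.0087 -0.0003]  | shift after turn [  2.4   2.3 107.2]
```

View pics/w14.png

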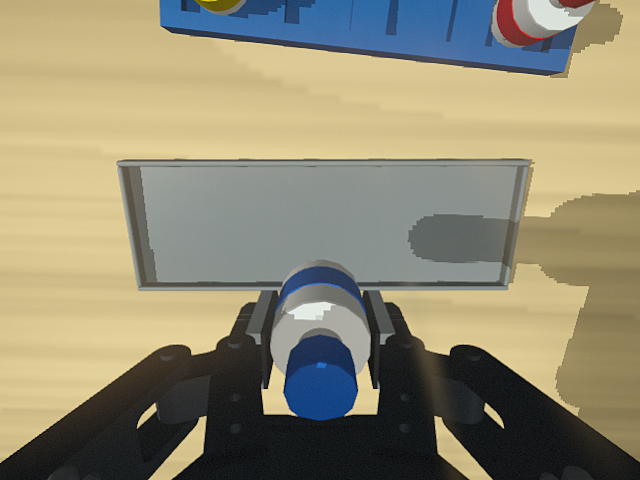

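```bash
python3 -c "
from h import *
m=vision.camera_model('wrist')
A=plane(m,[(119,161),(531,161),(508,290),(138,290)],.014)*1000;print(A.round(1),A.mean(0))"
```

```text
[[ 488.9   74.8   14. ]
 [ 497.9 -211.4   14. ]
 [ 399.6 -214.1   14. ]
 [ 390.5   73.6   14. ]] [444.23097723 -69.27310077  14.        ]
```

Call:
{"fn": "move_arm", "kwargs": {
  "series": "0 2 2 35 0 0.008 0;0 0 0 30 0 0 0;0 0 0 15 0 0 0;0 0 0 8 0 0 0;0 0 0 2 0 0 0"
}}

```text
clock: 19.68
tcp_pos: [0.4441, -0.0687, 0.0544]
ee_rot: [-3.141, -0.05, -0.001]
contact_force: [0.2, 0.2, -1.1]
opening: 0.428
```

```bash
python3 -c "
from h import *
plan(441.5,-69,39,-88.2)"
```

```text
clock 19.68 tcp [444.1 -68.7  54.4] q6 1.33 F [ 0.2  0.2 -1.1] open 0.428
shift tool mm (turning last) [-2.7  0.2 15.4]  turn [-0.0005 -0.0006  0.0001]  | shift after turn [-2.6  0.2 15.4]
```

Call:
{"fn": "move_arm", "kwargs": {
  "series": "0 -1 0 7 0 0 0;0 -1 0 4 0 0 0;0 0 0 2 0 0 0;0 0 0 1 0 0 0"
}}

```text
clock: 20.18
tcp_pos: [0.4429, -0.069, 0.0412]
ee_rot: [3.141, 0.049, 0.005]
contact_force: [0.0, -0.0, -0.9]
opening: 0.428
```

```bash
python3 -c "
from h import *
plan(441.5,-69,39,-88.2)"
```

```text
clock 20.18 tcp [442.9 -69.   41.2] q6 1.33 F [ 0.  -0.  -0.9] open 0.428
shift tool mm (turning last) [-1.4 -0.   2.2]  turn [ 0.0002 -0.003   0.0001]  | shift after turn [-1.4 -0.   2.2]
```

Call:
{"fn": "move_arm", "kwargs": {
  "series": "0 0 0 1 0 0 0;0 0 0 1 0 0 0;0 0 0 1 0 0 0"
}}

```text
clock: 20.55
tcp_pos: [0.4433, -0.069, 0.0387]
ee_rot: [3.141, 0.05, 0.006]
contact_force: [-5.6, 2.3, 13.8]
opening: 0.424
```

Call:
{"fn": "move_arm", "kwargs": {
  "series": "0 0 0 -0.3 0 0 0;0.5 0 0 0 0 0 0;0.6 0 0 0 0 0 0;0.6 0 0 0 0 0 0;0.6 0 0 -10 0 0 0;0.6 0 0 -30 0 0 0;0.6 0 0 -40 0 0 0;0.6 0 0 -40 0 0 0;0.6 0 0 0 0 0 0"
}}

```text
clock: 21.68
tcp_pos: [0.4427, -0.0689, 0.1656]
ee_rot: [3.141, 0.05, 0.008]
contact_force: [-0.4, 0.1, -0.4]
opening: 0.599
```

```bash
python3 -c "
from h import *
import pickle
from caps import caps
plan(*cr(0.2,94.5),115,-94.15)
p,d,m=snap('wrist','w15')
caps(p,d,m)"
```

```text
clock 21.68 tcp [442.7 -68.9 165.6] q6 1.33 F [-0.4  0.1 -0.4] open 0.599
shift tool mm (turning last) [158.5 -63.4  51.4]  turn [ 0.0003 -0.0051  0.104 ]  | shift after turn [151.3 -79.5  50.6]
Y none
B px (319.6, 253.3) r 16.8 z 73.1 ray [443.7 -68.7  73.1] depth [443.  -68.6  72.2] cradle [-150.1   15.3]
R px (559.1, 4.4) r 21.4 z 78.3 ray [ 583.5 -186.8   78.3] depth [ 581.7 -187.3   77.3] cradle [ -2.2 -92.4]
```

View pics/w15.png

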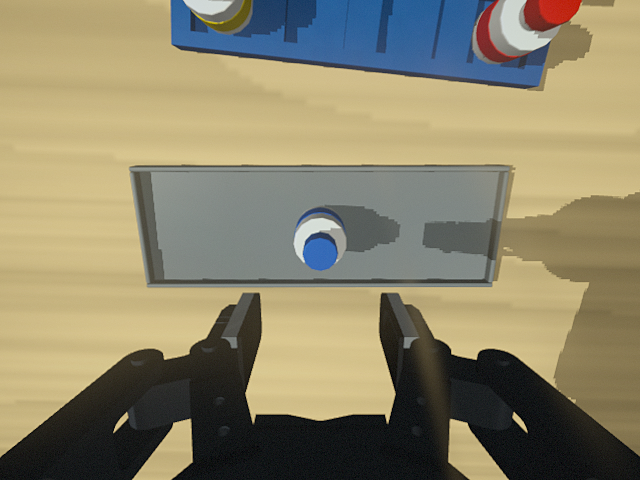

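Call:
{"fn": "move_arm", "kwargs": {
  "series": "0 0.5 0 20 0 -0.005 0;0 0 0 25 0 0 0;0 0 0 10 0 0 0;0 0 0 5 0 0 0;0 0 0 0 0 0 0;0 0 0 0 0 0 0"
}}

```text
clock: 22.48
tcp_pos: [0.4406, -0.0684, 0.0961]
ee_rot: [-3.14, -0.049, 0.014]
contact_force: [0.0, -0.1, 0.3]
opening: -0.004
```

```bash
python3 -c "
from h import *
plan(443.2,-68.8,86,-88.2)"
```

```text
clock 22.48 tcp [440.6 -68.4  96.1] q6 1.33 F [ 0.  -0.1  0.3] open -0.004
shift tool mm (turning last) [ 2.7  0.5 10.1]  turn [-0.0014  0.0088  0.    ]  | shift after turn [ 2.6  0.5 10.1]
```

Call:
{"fn": "move_arm", "kwargs": {
  "series": "0 1.3 0.3 0 0 0.008 0;0 0.7 0 1 0 0 0;0 0 0 2 0 0 0"
}}

```text
clock: 22.85
tcp_pos: [0.4433, -0.0687, 0.0942]
ee_rot: [-3.14, -0.049, -0.003]
contact_force: [-0.3, 0.9, 0.1]
opening: 0.002
```

Call:
{"fn": "move_arm", "kwargs": {
  "series": "0 0 0 2 0 0 0;0 0 0 2 0 0 0"
}}

```text
clock: 23.1
tcp_pos: [0.4435, -0.0688, 0.0902]
ee_rot: [-3.14, -0.049, -0.004]
contact_force: [-0.9, -0.1, 3.2]
opening: -0.001
```

Call:
{"fn": "move_arm", "kwargs": {
  "series": "0 0 0 2 0 0 0;0 0 0 1.5 0 0 0"
}}

```text
clock: 23.35
tcp_pos: [0.4436, -0.0688, 0.0867]
ee_rot: [-3.14, -0.049, -0.004]
contact_force: [-1.5, 0.2, 4.4]
opening: 0.0
```

Call:
{"fn": "move_arm", "kwargs": {
  "series": "0 0 0 1.5 0 0 0"
}}

```text
clock: 23.48
tcp_pos: [0.4439, -0.0688, 0.0859]
ee_rot: [-3.141, -0.049, -0.005]
contact_force: [-4.8, 1.1, 21.4]
opening: -0.002
```

Call:
{"fn": "move_arm", "kwargs": {
  "series": "0 0 0 -15 0 0 0;0.57 0 0 -40 0 0 0;0.57 0 0 -30 0 0 0;0.57 0 0 0 0 0 0"
}}

```text
clock: 23.98
tcp_pos: [0.4433, -0.0688, 0.1741]
ee_rot: [-3.14, -0.05, -0.004]
contact_force: [-0.8, -0.2, -1.1]
opening: 0.569
```

```bash
python3 -c "
from h import *
from caps import caps
plan(*cr(0.2,94.5),160,-94.15)
p,d,m=snap('wrist','w16')
caps(p,d,m)"
```

```text
clock 23.98 tcp [443.3 -68.8 174.1] q6 1.33 F [-0.8 -0.2 -1.1] open 0.569
shift tool mm (turning last) [158.  -63.3  14.6]  turn [-0.0008 -0.0028  0.104 ]  | shift after turn [150.6 -79.4  14.1]
Y none
B px (319.9, 247.0) r 15.7 z 66.8 ray [443.5 -68.7  66.8] depth [443.2 -68.7  66. ] cradle [-150.3   15.3]
R px (551.4, 9.4) r 21.7 z 78.3 ray [ 584.  -187.6   78.3] depth [ 583.3 -187.5   77.4] cradle [ -1.6 -93.1]
```

View pics/w16.png

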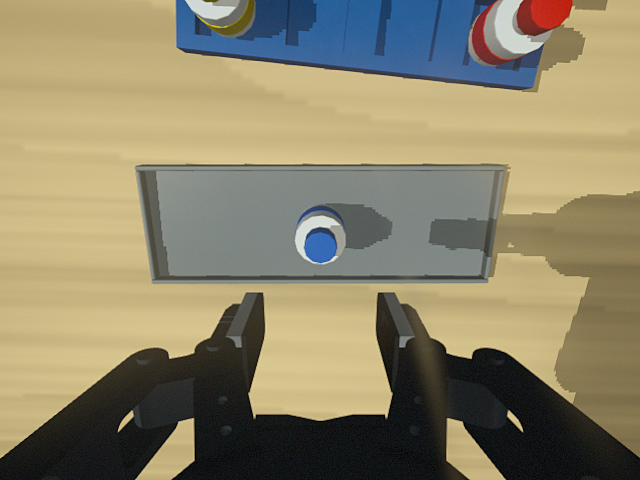

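Call:
{"fn": "move_arm", "kwargs": {
  "series": "0.57 31 -12.5 0 0 0 0.05;0.57 30 -14 0 0 0 0.05;0.57 30 -16 0 0 0 0;0.57 30 -16 0 0 0 0;0.57 28 -15 0 0 0 0;0.57 0 0 0 0 0 0;0.57 0 0 20 0 0 0;0.57 0 0 20 0 0 0;0.57 0 0 0 0 0 0"
}}

```text
clock: 25.15
tcp_pos: [0.5944, 0.0003, 0.1202]
ee_rot: [-3.138, 0.115, 0.016]
contact_force: [-0.1, -0.3, -1.1]
opening: 0.569
```

```bash
python3 -c "
from h import *
from caps import caps
plan(*cr(0.2,94.5),42,-94.15)
p,d,m=snap('wrist','w17')
caps(p,d,m)"
```

```text
clock 25.15 tcp [5.944e+02 3.000e-01 1.202e+02] q6 1.60 F [-0.1 -0.3 -1.1] open 0.569
shift tool mm (turning last) [ 5.8  0.6 78.1]  turn [-0.0006  0.0105 -0.0009]  | shift after turn [ 4.9  0.5 78.2]
Y px (317.8, 269.2) r 20.5 z 72.1 ray [601.3   1.   72.1] depth [605.5   5.7  71.4] cradle [ 2.  96.2]
B none
R none
```

View pics/w17.png

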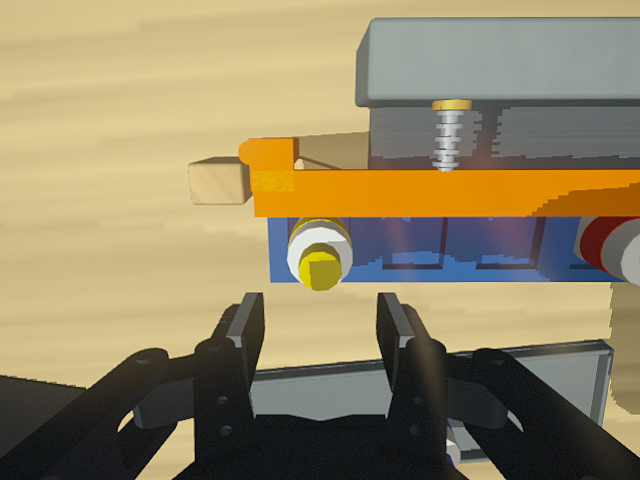

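Call:
{"fn": "move_arm", "kwargs": {
  "series": "0.57 2.5 0.5 20 0 0.01 0;0.57 2.5 0 20 0 0 0;0.57 0 0 10 0 0 0;0.57 0 0 3 0 0 0"
}}

```text
clock: 25.7
tcp_pos: [0.6004, -0.0011, 0.0685]
ee_rot: [-3.139, 0.116, -0.006]
contact_force: [-0.1, -0.4, -0.4]
opening: 0.567
```

```bash
python3 -c "
from h import *
plan(*cr(0.2,94.5),42,-94.15)"
```

```text
clock 25.70 tcp [600.4  -1.1  68.5] q6 1.60 F [-0.1 -0.4 -0.4] open 0.567
shift tool mm (turning last) [-1.2 -0.4 26.5]  turn [-0.0007 -0.004  -0.0016]  | shift after turn [-1.1 -0.4 26.5]
```

Call:
{"fn": "move_arm", "kwargs": {
  "series": "0.57 -1 -0.4 14 0 -0.004 0;0.57 0 0 8 0 0 0;0.57 0 0 3 0 0 0;0.57 0 0 0.5 0 0 0;0.35 0 0 0 0 0 0;0.2 0 0 0 0 0 0;0 0 0 0 0 0 0;0 0 0 0 0 0 0;0 0 0 0 0 0 0;0 0 0 0 0 0 0"
}}

```text
clock: 26.95
tcp_pos: [0.6001, -0.0005, 0.0429]
ee_rot: [-3.139, 0.116, -0.002]
contact_force: [-0.0, -0.7, -1.2]
opening: 0.428
```

Call:
{"fn": "move_arm", "kwargs": {
  "series": "0 0 0 -10 0 0 0;0 0 0 -20 0 0 0;0 0 0 -35 0 0 0;0 0 0 -35 0 0 0;0 0 0 0 0 0 0"
}}

```text
clock: 27.58
tcp_pos: [0.6004, -0.0006, 0.1516]
ee_rot: [-3.139, 0.116, -0.007]
contact_force: [-1.1, -0.4, -2.3]
opening: 0.431
```

```bash
python3 -c "
from h import *
plan(440.5,11,120,-88.2)
p,d,m=snap('wrist','w18')"
```

```text
clock 27.57 tcp [ 6.004e+02 -6.000e-01  1.516e+02] q6 1.60 F [-1.1 -0.4 -2.3] open 0.431
shift tool mm (turning last) [-160.4    0.2   30.9]  turn [-0.0005 -0.0047 -0.1054]  | shift after turn [-159.4  -16.7   31.6]
```

View pics/w18.png

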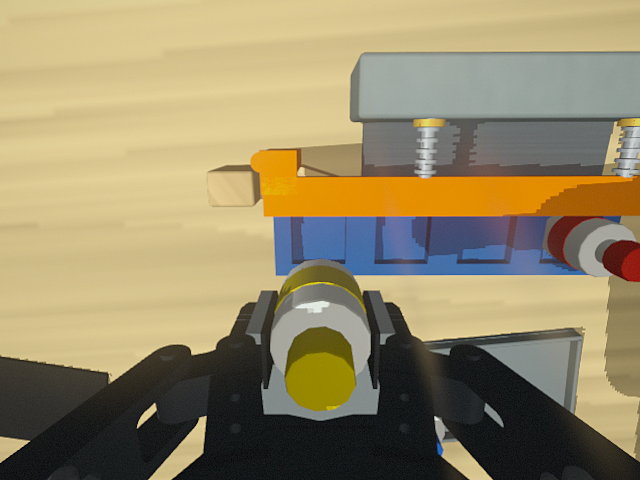

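Call:
{"fn": "move_arm", "kwargs": {
  "series": "0 -26 0 0 0 -0.004 -0.05;0 -26 -1.5 0 0 0 -0.055;0 -27 -3 0 0 0 0;0 -27 -3 0 0 0 0;0 -27 -3 0 0 0 0;0 -25 -3 0 0 0 0;0 0 0 0 0 0 0"
}}

```text
clock: 28.5
tcp_pos: [0.4345, 0.0122, 0.1464]
ee_rot: [-3.14, -0.054, 0.013]
contact_force: [0.7, -1.1, 0.0]
opening: 0.43
```

```bash
python3 -c "
from h import *
plan(440.5,11,39,-88.2)"
```

```text
clock 28.50 tcp [434.5  12.2 146.4] q6 1.51 F [ 0.7 -1.1  0. ] open 0.430
shift tool mm (turning last) [  6.9   1.5 107.4]  turn [-0.0012  0.008   0.0032]  | shift after turn [  6.    1.4 107.4]
```

Call:
{"fn": "move_arm", "kwargs": {
  "series": "0 3 1 35 0 0.008 0;0 2 0 30 0 0 0;0 0 0 15 0 0 0;0 0 0 8 0 0 0;0 0 0 2 0 0 0;0 0 0 0 0 0 0"
}}

```text
clock: 29.25
tcp_pos: [0.4411, 0.0113, 0.0549]
ee_rot: [-3.14, -0.054, -0.003]
contact_force: [-0.2, -0.5, -0.8]
opening: 0.426
```

```bash
python3 -c "
from h import *
plan(440.5,11,39,-88.2)"
```

```text
clock 29.25 tcp [441.1  11.3  54.9] q6 1.50 F [-0.2 -0.5 -0.8] open 0.426
shift tool mm (turning last) [-0.7  0.3 15.9]  turn [-0.0011 -0.0018  0.0032]  | shift after turn [-0.6  0.2 15.9]
```

Call:
{"fn": "move_arm", "kwargs": {
  "series": "0 0 0 8 0 0 0;0 0 0 4 0 0 0;0 0 0 2 0 0 0;0 0 0 1 0 0 0;0 0 0 1 0 0 0"
}}

```text
clock: 29.88
tcp_pos: [0.4418, 0.0113, 0.0392]
ee_rot: [-3.14, -0.054, -0.006]
contact_force: [0.3, 0.2, -1.0]
opening: 0.421
```

Call:
{"fn": "move_arm", "kwargs": {
  "series": "0 0 0 0.5 0 0 0;0.5 0 0 0 0 0 0;0.6 0 0 0 0 0 0;0.6 0 0 0 0 0 0;0.6 0 0 -10 0 0 0;0.6 0 0 -30 0 0 0;0.6 0 0 -40 0 0 0;0.6 0 0 -40 0 0 0;0.6 0 0 0 0 0 0"
}}

```text
clock: 31.0
tcp_pos: [0.4413, 0.0112, 0.1656]
ee_rot: [-3.14, -0.054, -0.009]
contact_force: [-0.2, 0.1, 0.0]
opening: 0.6
```

```bash
python3 -c "
from h import *
from caps import caps
plan(441,11,96,-88.2)
p,d,m=snap('wrist','w19')
caps(p,d,m)"
```

```text
clock 31.00 tcp [441.3  11.2 165.6] q6 1.50 F [-0.2  0.1  0. ] open 0.600
shift tool mm (turning last) [-0.7  0.2 69.6]  turn [-0.0009 -0.0056  0.0032]  | shift after turn [-0.3  0.1 69.6]
Y px (319.9, 249.9) r 16.6 z 68.1 ray [442.9  11.4  68.1] depth [442.3  11.5  67.3] cradle [-156.7   95.1]
B px (443.0, 240.0) r 7.1 z 66.7 ray [452.  -67.9  66.7] depth [451.9 -68.2  66. ] cradle [-141.9   16.7]
R none
```

View pics/w19.png

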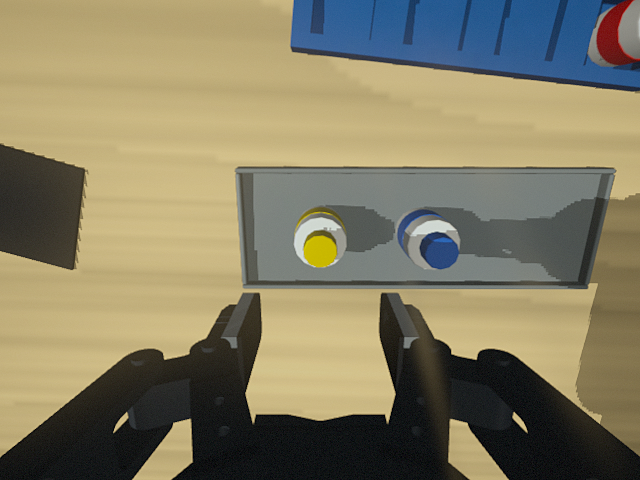

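Call:
{"fn": "move_arm", "kwargs": {
  "series": "0 0.5 0 20 0 -0.005 0.003;0 0 0 25 0 0 0;0 0 0 10 0 0 0;0 0 0 5 0 0 0;0 0 0 0 0 0 0;0 0 0 0 0 0 0"
}}

```text
clock: 31.8
tcp_pos: [0.4392, 0.0113, 0.0961]
ee_rot: [-3.14, -0.049, 0.013]
contact_force: [-0.1, 0.5, -0.2]
opening: 0.001
```

```bash
python3 -c "
from h import *
plan(441.8,11.2,90,-88.2)"
```

```text
clock 31.80 tcp [439.2  11.3  96.1] q6 1.51 F [-0.1  0.5 -0.2] open 0.001
shift tool mm (turning last) [2.7 0.2 6.1]  turn [-0.0014  0.0085 -0.0003]  | shift after turn [2.6 0.2 6.1]
```

Call:
{"fn": "move_arm", "kwargs": {
  "series": "0 1.3 0 1 0 0.008 0;0 0.5 0 2 0 0 0;0 0 0 2 0 0 0;0 0 0 1 0 0 0"
}}

```text
clock: 32.3
tcp_pos: [0.4417, 0.0114, 0.0909]
ee_rot: [-3.14, -0.049, -0.003]
contact_force: [0.2, 0.0, -0.3]
opening: -0.0
```

Call:
{"fn": "move_arm", "kwargs": {
  "series": "0 0 0 1.5 0 0 0;0 0 0 1.5 0 0 0"
}}

```text
clock: 32.55
tcp_pos: [0.4417, 0.0114, 0.0877]
ee_rot: [-3.14, -0.049, -0.003]
contact_force: [-0.7, 0.2, 0.1]
opening: 0.003
```

Call:
{"fn": "move_arm", "kwargs": {
  "series": "0 0 0 1 0 0 0;0 0 0 1.2 0 0 0"
}}

```text
clock: 32.8
tcp_pos: [0.4419, 0.0114, 0.0859]
ee_rot: [-3.14, -0.049, -0.004]
contact_force: [-3.6, -0.2, 15.2]
opening: -0.001
```

Call:
{"fn": "move_arm", "kwargs": {
  "series": "0 0 0 -15 0 0 0;0.57 0 0 -40 0 0 0;0.57 0 0 -30 0 0 0;0.57 0 0 0 0 0 0"
}}

```text
clock: 33.3
tcp_pos: [0.4415, 0.0113, 0.1756]
ee_rot: [-3.14, -0.049, -0.005]
contact_force: [-0.0, 0.4, 0.3]
opening: 0.569
```

```bash
python3 -c "
from h import *
from caps import caps
plan(*cr(0.2,-94.5),160,-94.15)
p,d,m=snap('wrist','w20')
caps(p,d,m)"
```

```text
clock 33.30 tcp [441.5  11.3 175.6] q6 1.51 F [-0.   0.4  0.3] open 0.569
shift tool mm (turning last) [137.8 204.7  15.8]  turn [-0.0014 -0.003   0.1035]  | shift after turn [158.3 189.4  15.6]
Y px (319.8, 244.9) r 16.0 z 66.9 ray [442.7  11.6  66.9] depth [442.3  11.4  65.9] cradle [-156.9   95.3]
B px (438.5, 235.0) r 5.6 z 66.8 ray [452.2 -67.9  66.8] depth [452.  -68.5  66. ] cradle [-141.7   16.7]
R none
```

View pics/w20.png

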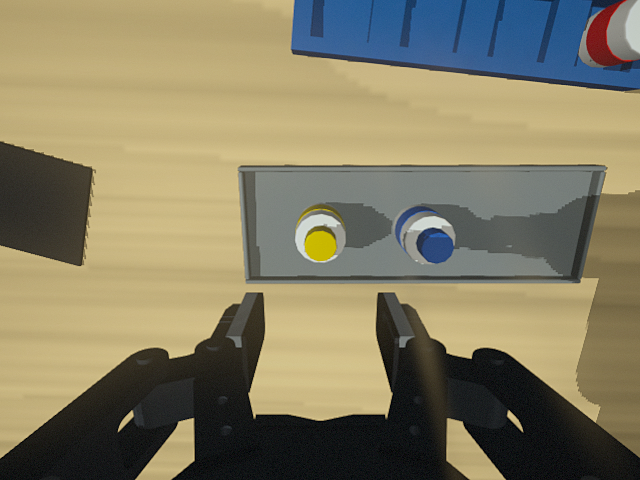

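Call:
{"fn": "move_arm", "kwargs": {
  "series": "0.57 23 34 0 0 0 0.05;0.57 25 33 0 0 0 0.05;0.57 26 31.5 0 0 0 0;0.57 26 31.5 0 0 0 0;0.57 26 31.5 0 0 0 0;0.57 26 31 0 0 0 0;0.57 0 0 0 0 0 0;0.57 0 0 20 0 0 0;0.57 0 0 15 0 0 0;0.57 0 0 0 0 0 0"
}}

```text
clock: 34.6
tcp_pos: [0.5843, -0.1918, 0.1273]
ee_rot: [-3.134, 0.11, 0.015]
contact_force: [-0.7, -1.1, 0.6]
opening: 0.57
```

```bash
python3 -c "
from h import *
from caps import caps
plan(*cr(0.2,-94.5),42,-94.15)
p,d,m=snap('wrist','w21')
caps(p,d,m)"
```

```text
clock 34.60 tcp [ 584.3 -191.8  127.3] q6 1.28 F [-0.7 -1.1  0.6] open 0.570
shift tool mm (turning last) [ 2.  -2.4 85.3]  turn [-0.0051  0.0095  0.0024]  | shift after turn [ 1.2 -2.8 85.3]
Y none
B px (155.0, 476.0) r 15.3 z 66.9 ray [443.7 -69.9  66.9] depth [445.8 -70.   66.1] cradle [-150.    14.1]
R px (310.7, 275.8) r 18.3 z 78.1 ray [ 587.4 -186.9   78.1] depth [ 586.7 -183.8   77.5] cradle [  1.7 -92.3]
```

View pics/w21.png

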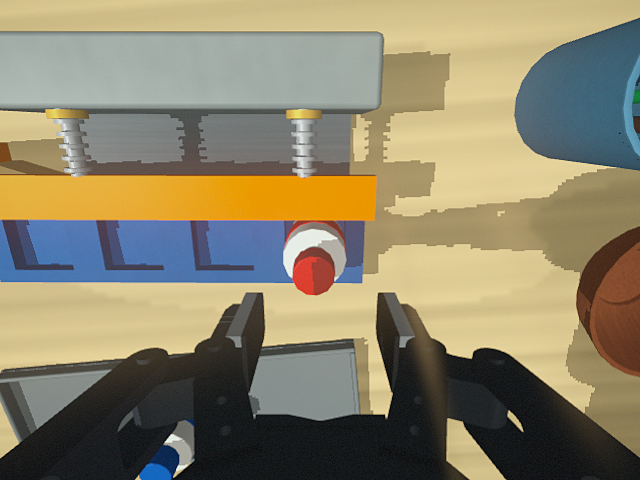

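Call:
{"fn": "move_arm", "kwargs": {
  "series": "0.57 1 -2.5 20 -0.005 0.009 0.002;0.57 0 0 25 0 0 0;0.57 0 0 10 0 0 0;0.57 0 0 3 0 0 0"
}}

```text
clock: 35.15
tcp_pos: [0.5867, -0.1885, 0.072]
ee_rot: [3.138, -0.111, 0.008]
contact_force: [0.2, 0.2, -0.2]
opening: 0.573
```

```bash
python3 -c "
from h import *
plan(*cr(0.2,-94.5),42,-94.15)
p,d,m=snap('wrist','w22')"
```

```text
clock 35.15 tcp [ 586.7 -188.5   72. ] q6 1.29 F [ 0.2  0.2 -0.2] open 0.573
shift tool mm (turning last) [-1.1  0.6 30. ]  turn [ 0.0015 -0.0052  0.0018]  | shift after turn [-1.   0.6 30. ]
```

View pics/w22.png

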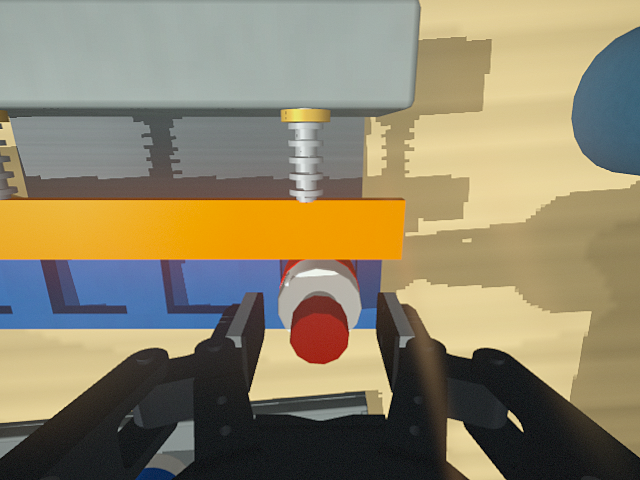

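Centred at column 320. Descend, grip and lift.

Call:
{"fn": "move_arm", "kwargs": {
  "series": "0.57 -1 0.3 16 0 -0.005 0;0.57 0 0 9 0 0 0;0.57 0 0 3 0 0 0;0.57 0 0 1 0 0 0;0.35 0 0 0 0 0 0;0.2 0 0 0 0 0 0;0 0 0 0 0 0 0;0 0 0 0 0 0 0;0 0 0 0 0 0 0;0 0 0 0 0 0 0"
}}

```text
clock: 36.45
tcp_pos: [0.5864, -0.1892, 0.0429]
ee_rot: [3.138, -0.111, 0.003]
contact_force: [0.3, 0.5, -1.1]
opening: 0.428
```

Call:
{"fn": "move_arm", "kwargs": {
  "series": "0 0 0 -10 0 0 0;0 0 0 -20 0 0 0;0 0 0 -35 0 0 0;0 0 0 -35 0 0 0;0 0 0 0 0 0 0"
}}

```text
clock: 37.08
tcp_pos: [0.5866, -0.1891, 0.1517]
ee_rot: [3.136, -0.111, 0.008]
contact_force: [-0.3, -0.4, -2.2]
opening: 0.431
```

```bash
python3 -c "
from h import *
plan(446,-149,120,-88.2)
p,d,m=snap('wrist','w23')"
```

```text
clock 37.08 tcp [ 586.6 -189.1  151.7] q6 1.29 F [-0.3 -0.4 -2.2] open 0.431
shift tool mm (turning last) [-143.3  -30.2   30.9]  turn [ 0.0033 -0.005  -0.1023]  | shift after turn [-139.3  -44.5   31.7]
```

View pics/w23.png

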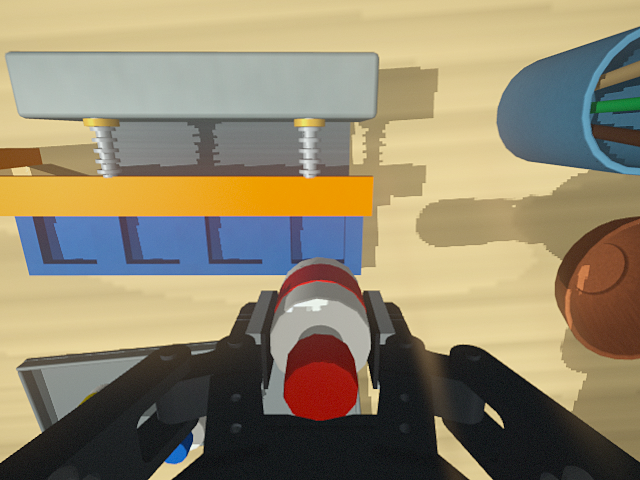

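Call:
{"fn": "move_arm", "kwargs": {
  "series": "0 -24 -5 0 0.003 -0.005 -0.05;0 -24 -6 0 0 0 -0.052;0 -24 -7 0 0 0 0;0 -23 -7.5 0 0 0 0;0 -23 -7.5 0 0 0 0;0 -19 -7.5 0 0 0 0;0 0 0 0 0 0 0"
}}

```text
clock: 38.0
tcp_pos: [0.4423, -0.1474, 0.1465]
ee_rot: [-3.138, -0.054, 0.013]
contact_force: [1.7, 0.4, -1.9]
opening: 0.426
```

```bash
python3 -c "
from h import *
plan(446,-149,39,-88.2)"
```

```text
clock 38.00 tcp [ 442.3 -147.4  146.5] q6 1.16 F [ 1.7  0.4 -1.9] open 0.426
shift tool mm (turning last) [  4.5   2.1 107.4]  turn [-0.0031  0.0082  0.0031]  | shift after turn [  3.6   1.7 107.5]
```

Call:
{"fn": "move_arm", "kwargs": {
  "series": "0 2 1 35 -0.003 0.008 0.003;0 1.5 0 30 0 0 0;0 0 0 15 0 0 0;0 0 0 8 0 0 0;0 0 0 2 0 0 0;0 0 0 0 0 0 0"
}}

```text
clock: 38.75
tcp_pos: [0.448, -0.1491, 0.0552]
ee_rot: [3.14, 0.049, 0.003]
contact_force: [0.0, -0.3, -0.9]
opening: 0.422
```

```bash
python3 -c "
from h import *
plan(446,-149,39,-88.2)"
```

```text
clock 38.75 tcp [ 448.  -149.1   55.2] q6 1.16 F [ 0.  -0.3 -0.9] open 0.422
shift tool mm (turning last) [-2.  -0.1 16.2]  turn [ 0.0008 -0.0019  0.0001]  | shift after turn [-2.  -0.1 16.2]
```

Call:
{"fn": "move_arm", "kwargs": {
  "series": "0 -1 0 8 0 0 0;0 0 0 4 0 0 0;0 0 0 2 0 0 0;0 0 0 1 0 0 0;0 0 0 1 0 0 0"
}}

```text
clock: 39.38
tcp_pos: [0.4475, -0.1493, 0.0394]
ee_rot: [3.14, 0.049, 0.006]
contact_force: [1.1, 0.3, -0.8]
opening: 0.426
```

Call:
{"fn": "move_arm", "kwargs": {
  "series": "0 0 0 0.5 0 0 0;0.5 0 0 0 0 0 0;0.6 0 0 0 0 0 0;0.6 0 0 0 0 0 0;0.6 0 0 -10 0 0 0;0.6 0 0 -30 0 0 0;0.6 0 0 -40 0 0 0;0.6 0 0 -40 0 0 0;0.6 0 0 0 0 0 0"
}}

```text
clock: 40.5
tcp_pos: [0.4471, -0.1492, 0.166]
ee_rot: [3.139, 0.049, 0.009]
contact_force: [-0.5, -0.7, -0.8]
opening: 0.599
```

```bash
python3 -c "
from h import *
from caps import caps
plan(448,-149.3,96,-88.2)
p,d,m=snap('wrist','w24')
caps(p,d,m)"
```

```text
clock 40.50 tcp [ 447.1 -149.2  166. ] q6 1.16 F [-0.5 -0.7 -0.8] open 0.599
shift tool mm (turning last) [ 0.5  0.  70. ]  turn [ 0.0023 -0.0056  0.0001]  | shift after turn [ 0.9  0.2 70. ]
Y px (75.0, 252.0) r 18.0 z 66.9 ray [441.9  10.4  66.9] depth [441.9  10.6  66.1] cradle [-157.6   94. ]
B px (198.0, 253.0) r 16.6 z 66.9 ray [443.6 -69.7  66.9] depth [443.  -69.   66.1] cradle [-150.1   14.3]
R px (319.8, 252.2) r 16.9 z 74.1 ray [ 449.1 -149.2   74.1] depth [ 448.4 -149.1   73.4] cradle [-138.9  -64.6]
```

View pics/w24.png

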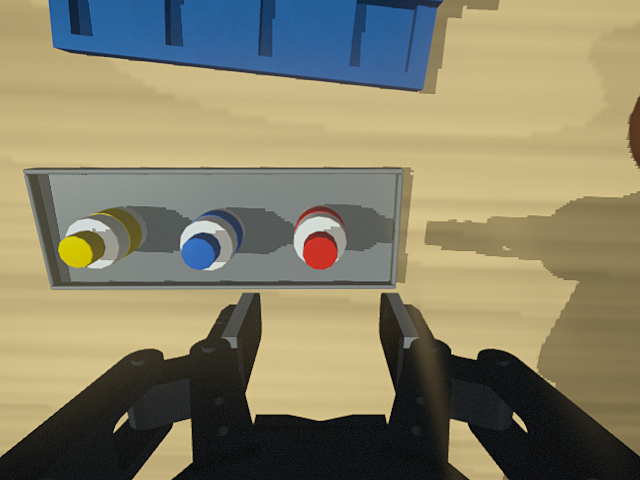

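Red is upright, with its cap about 7 mm up. Now to press it.

Call:
{"fn": "move_arm", "kwargs": {
  "series": "0 1 0 20 0.002 -0.005 0;0 0 0 25 0 0 0;0 0 0 10 0 0 0;0 0 0 5 0 0 0;0 0 0 0 0 0 0;0 0 0 0 0 0 0"
}}

```text
clock: 41.3
tcp_pos: [0.4457, -0.1482, 0.0964]
ee_rot: [-3.138, -0.049, 0.013]
contact_force: [0.4, -0.8, 0.4]
opening: 0.002
```

```bash
python3 -c "
from h import *
plan(448,-149.2,86,-88.2)"
```

```text
clock 41.30 tcp [ 445.7 -148.2   96.4] q6 1.16 F [ 0.4 -0.8  0.4] open 0.002
shift tool mm (turning last) [ 2.3  1.2 10.4]  turn [-0.0033  0.008   0.    ]  | shift after turn [ 2.2  1.1 10.4]
```

Call:
{"fn": "move_arm", "kwargs": {
  "series": "0 1.2 0.6 0 -0.003 0.008 0;0 0.5 0.3 1 0 0 0;0 0 0 2 0 0 0;0 0 0 2 0 0 0;0 0 0 2 0 0 0"
}}

```text
clock: 41.92
tcp_pos: [0.4483, -0.1494, 0.0908]
ee_rot: [3.14, 0.049, 0.005]
contact_force: [-1.1, 1.4, 4.1]
opening: -0.002
```

Call:
{"fn": "move_arm", "kwargs": {
  "series": "0 0 0 1.5 0 0 0;0 0 0 1 0 0 0;0 0 0 1.2 0 0 0"
}}

```text
clock: 42.3
tcp_pos: [0.4484, -0.1494, 0.087]
ee_rot: [3.14, 0.049, 0.005]
contact_force: [-1.5, 0.9, 3.7]
opening: 0.004
```

Call:
{"fn": "move_arm", "kwargs": {
  "series": "0 0 0 1.2 0 0 0;0 0 0 0.8 0 0 0"
}}

```text
clock: 42.55
tcp_pos: [0.4488, -0.1495, 0.086]
ee_rot: [3.14, 0.049, 0.007]
contact_force: [-4.4, 1.8, 18.0]
opening: 0.0
```

Pressed home with 18 N. Retreat and check all three caps, then go for the wedge.

Call:
{"fn": "move_arm", "kwargs": {
  "series": "0 0 0 -15 0 0 0;0.6 0 0 -40 0 0 0;0.6 0 0 -40 0 0 0;0.6 0 0 0 0 0 0"
}}

```text
clock: 43.05
tcp_pos: [0.4481, -0.1493, 0.1847]
ee_rot: [3.14, 0.049, 0.006]
contact_force: [0.9, -0.0, -1.3]
opening: 0.6
```

```bash
python3 -c "
from h import *
from caps import caps
plan(*cr(41.5,152.4),160,CY)
p,d,m=snap('wrist','w25')
caps(p,d,m)
p,d,m=snap('top','t8')"
```

```text
clock 43.05 tcp [ 448.1 -149.3  184.7] q6 1.16 F [ 0.9 -0.  -1.3] open 0.600
shift tool mm (turning last) [ 202.8 -197.3   25.3]  turn [ 0.004  -0.0023 -1.467 ]  | shift after turn [217.2 181.3  24.7]
Y px (93.0, 244.5) r 16.4 z 66.9 ray [442.   10.2  66.9] depth [441.7  10.8  66.1] cradle [-157.5   93.8]
B px (206.7, 245.7) r 15.4 z 66.9 ray [443.5 -69.6  66.9] depth [443. -69.  66.] cradle [-150.2   14.3]
R px (319.8, 241.5) r 15.2 z 66.9 ray [ 449.1 -149.2   66.9] depth [ 448.4 -149.    66.1] cradle [-138.9  -64.6]
```

View pics/t8.png

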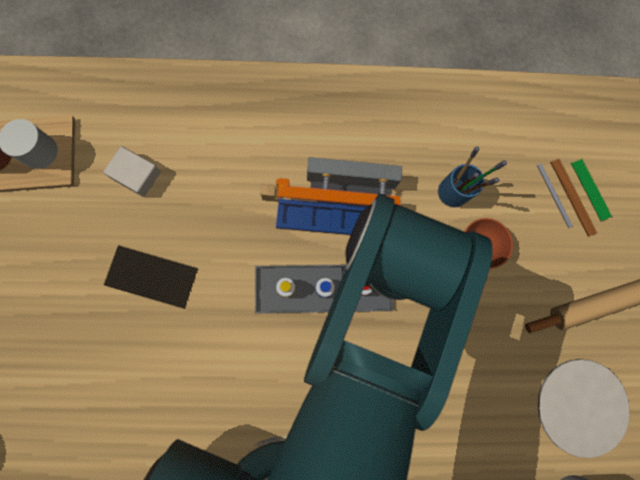

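Call:
{"fn": "move_arm", "kwargs": {
  "series": "0.6 33.8 -32.9 0 0.004 0 0;0.6 33.8 -32.9 0 0 0 0;0.6 33.8 -32.9 0 0 0 0;0.6 33.8 -32.9 0 0 0 0;0.6 33.8 -32.9 0 0 0 0;0.6 33 -32 0 0 0 0;0.6 0 0 0 0 0 -0.163;0.6 0 0 0 0 0 -0.163;0.6 0 0 0 0 0 -0.163"
}}

```text
clock: 44.28
tcp_pos: [0.6452, 0.0613, 0.1669]
ee_rot: [-3.022, -0.825, 0.025]
contact_force: [-0.2, -0.5, 0.0]
opening: 0.599
```

Call:
{"fn": "move_arm", "kwargs": {
  "series": "0.6 0 0 0 0 0 -0.163;0.6 0 0 0 0 0 -0.163;0.6 0 0 0 0 0 -0.163;0.6 0 0 0 0 0 -0.163;0.6 0 0 0 0 0 -0.163;0.6 0 0 0 0 0 -0.163;0.6 0 0 0 0 0 0"
}}

```text
clock: 45.15
tcp_pos: [0.6414, 0.0612, 0.1547]
ee_rot: [-2.233, -2.173, 0.035]
contact_force: [-0.7, -0.2, -0.4]
opening: 0.599
```

```bash
python3 -c "
from h import *
plan(*cr(41.5,152.4),100,CY)
p,d,m=snap('wrist','w26')"
```

```text
clock 45.15 tcp [641.4  61.2 154.7] q6 0.08 F [-0.7 -0.2 -0.4] open 0.599
shift tool mm (turning last) [-7.   5.3 54.5]  turn [-0.0343 -0.0015  0.0452]  | shift after turn [-6.7  3.8 54.7]
```

View pics/w26.png

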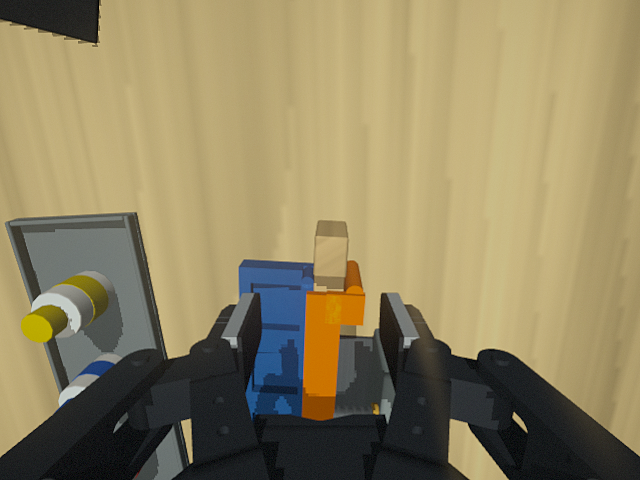

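Call:
{"fn": "move_arm", "kwargs": {
  "series": "0.6 -3 2.5 15 -0.034 0 0.045;0.6 -3.5 2 15 0 0 0;0.6 0 0 10 0 0 0;0.6 0 0 0 0 0 0"
}}

```text
clock: 45.7
tcp_pos: [0.6447, 0.0543, 0.1113]
ee_rot: [-2.311, -2.124, 0.002]
contact_force: [0.5, 0.4, 0.7]
opening: 0.595
```

```bash
python3 -c "
from h import *
plan(*cr(41.5,152.4),32,CY)
p,d,m=snap('wrist','w27');P=cloud(m,d)
import pickle;pickle.dump(m,open('w27m.pkl','wb'));np.save('pics/w27.npy',d)
print(proj(m,[[*cr(41.5,152.4)/1e3,.048],[*cr(30,167.4)/1e3,.048],[*cr(53,137.4)/1e3,.048]]))"
```

```text
clock 45.70 tcp [644.7  54.3 111.3] q6 0.13 F [0.5 0.4 0.7] open 0.595
shift tool mm (turning last) [-0.2  0.3 79.3]  turn [-0.003  -0.0012 -0.0118]  | shift after turn [-0.1  0.1 79.3]
[[320.42056134 271.5308776 ]
 [299.03515484 246.14331738]
 [340.90631248 295.85159983]]
```

View pics/w27.png

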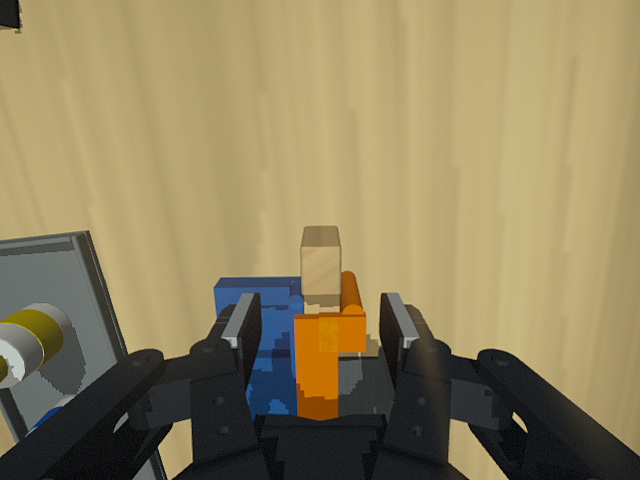

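Call:
{"fn": "move_arm", "kwargs": {
  "series": "0.6 0 0.2 25 -0.003 0 -0.012;0.6 0 0 20 0 0 0;0.6 0 0 12 0 0 0;0.6 0 0 4 0 0 0;0.6 0 0 0 0 0 0"
}}

```text
clock: 46.38
tcp_pos: [0.6465, 0.0547, 0.0513]
ee_rot: [2.3, 2.138, 0.006]
contact_force: [-0.1, -0.3, 0.4]
opening: 0.597
```

```bash
python3 -c "
from h import *
plan(*cr(41.5,152.4),31.5,CY)"
```

```text
clock 46.38 tcp [646.5  54.7  51.3] q6 0.12 F [-0.1 -0.3  0.4] open 0.597
shift tool mm (turning last) [-0.6 -1.8 19.8]  turn [ 0.0035 -0.0017 -0.0002]  | shift after turn [-0.6 -1.8 19.8]
```

Call:
{"fn": "move_arm", "kwargs": {
  "series": "0.6 -0.5 -1.5 10 0.003 0 0;0.6 0 0 6 0 0 0;0.6 0 0 2 0 0 0;0.6 0 0 1 0 0 0;0.4 0 0 0 0 0 0;0.2 0 0 0 0 0 0;0 0 0 0 0 0 0;0 0 0 0 0 0 0;0 0 0 0 0 0 0;0 0 0 0 0 0 0"
}}

```text
clock: 47.62
tcp_pos: [0.6451, 0.0543, 0.0325]
ee_rot: [-2.3, -2.139, -0.003]
contact_force: [-2.8, 0.3, 0.9]
opening: 0.257
```

```bash
python3 -c "
from h import *
plan(*cr(41.5,152.4),31.5,CY);t,R,s=tcp();print(incr(t*1000))"
```

```text
clock 47.62 tcp [645.1  54.3  32.5] q6 0.12 F [-2.8  0.3  0.9] open 0.257
shift tool mm (turning last) [-0.1 -0.3  1. ]  turn [ 0.0008 -0.0018 -0.    ]  | shift after turn [-0.1 -0.3  1. ]
[ 41.83310651 152.54228724]
```

Call:
{"fn": "move_arm", "kwargs": {
  "series": "0 6 0 -0.5 0 0 0;0 10 0 0 0 0 0;0 10 0 0 0 0 0;0 10 0 0 0 0 0;0 12 0 0 0 0 0;0 12 0 0 0 0 0;0 12 0 0 0 0 0;0 12 0 0 0 0 0;0 12 0 0 0 0 0;0 12 0 0 0 0 0"
}}

```text
clock: 48.88
tcp_pos: [0.6538, 0.1676, 0.0328]
ee_rot: [2.301, 2.138, 0.002]
contact_force: [-0.2, 0.8, -0.3]
opening: 0.265
```

```bash
python3 -c "
from h import *
t,R,s=tcp();print(incr(t*1000))
plan(461.3+.27*45,297.5+.963*45,130,-15.5)
p,d,m=snap('top','t9');crop(p,90,130,420,320,2,'t9c')
p,d,m=snap('wrist','w28')"
```

```text
[ 42.3199367  266.14501537]
clock 48.88 tcp [653.8 167.6  32.8] q6 0.29 F [-0.2  0.8 -0.3] open 0.265
shift tool mm (turning last) [ 159.6 -192.3  -97.5]  turn [ 0.0018 -0.0006  0.1971]  | shift after turn [ 118.8 -220.   -97.2]
```

View pics/t9c.png

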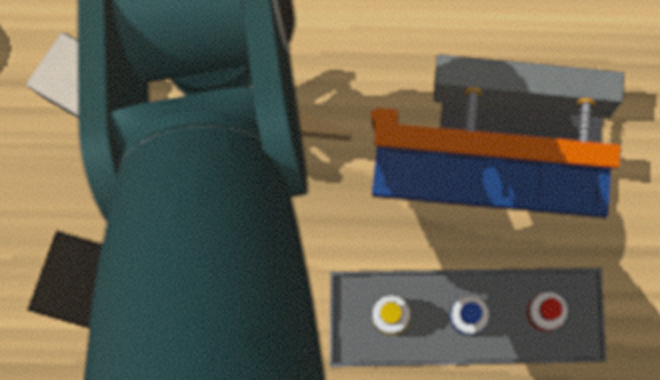

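Call:
{"fn": "move_arm", "kwargs": {
  "series": "0 0 0 -20 0 0 0;0 0 0 -40 0 0 0;0 0 0 -40 0 0 0;0 0 0 0 0 0 0;0 40 -48 0 0 0 0;0 40 -48 0 0 0 0;0 40 -48 0 0 0 0;0 38 -47 0 0 0 0;0 0 0 0 0 0 0.1;0 0 0 0 0 0 0.097"
}}

```text
clock: 50.22
tcp_pos: [0.47, 0.3404, 0.142]
ee_rot: [2.506, 1.89, 0.008]
contact_force: [-0.4, 0.8, -1.0]
opening: 0.262
```

```bash
python3 -c "
from h import *
plan(473.3,340.9,60,-15.5)
p,d,m=snap('wrist','w29')
A=[[*q,.003] for q in []]"
```

```text
clock 50.23 tcp [470.  340.4 142. ] q6 0.86 F [-0.4  0.8 -1. ] open 0.262
shift tool mm (turning last) [ 1.1  2.6 82. ]  turn [ 0.0051 -0.0028 -0.0081]  | shift after turn [ 1.3  3.  82. ]
```

View pics/w29.png

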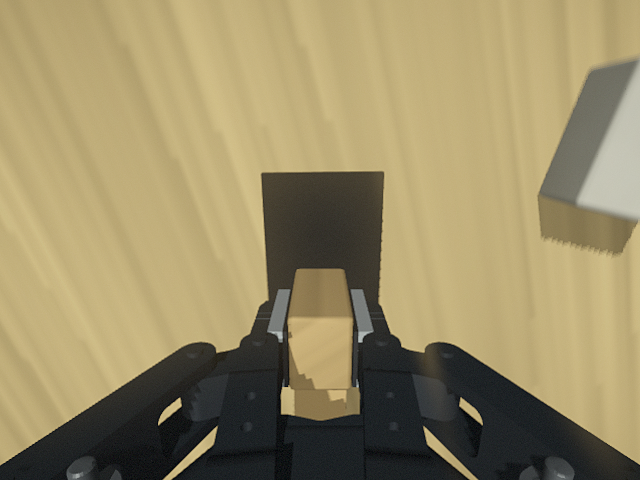

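Call:
{"fn": "move_arm", "kwargs": {
  "series": "0 0.5 1.5 30 0.005 -0.003 -0.008;0 0.5 1 30 0 0 0;0 0 0 14 0 0 0;0 0 0 4 0 0 0;0 0 0 0 0 0 0"
}}

```text
clock: 50.9
tcp_pos: [0.474, 0.3398, 0.0644]
ee_rot: [2.502, 1.9, 0.003]
contact_force: [0.3, 0.3, -0.4]
opening: 0.26
```

```bash
python3 -c "
from h import *
plan(473.3,340.9,35.5,-15.5)"
```

```text
clock 50.90 tcp [474.  339.8  64.4] q6 0.85 F [ 0.3  0.3 -0.4] open 0.260
shift tool mm (turning last) [ 0.8 -1.  28.9]  turn [ 0.0015 -0.0015 -0.0015]  | shift after turn [ 0.8 -1.  28.9]
```

Call:
{"fn": "move_arm", "kwargs": {
  "series": "0 0.8 -1 14 0 0 0;0 0 0 8 0 0 0;0 0 0 3 0 0 0;0 0 0 1 0 0 0"
}}

```text
clock: 51.4
tcp_pos: [0.4738, 0.3414, 0.0382]
ee_rot: [2.501, 1.9, 0.006]
contact_force: [-0.1, -0.7, -0.7]
opening: 0.261
```

Call:
{"fn": "move_arm", "kwargs": {
  "series": "0 0 0 1 0 0 0;0 0 0 1 0 0 0"
}}

```text
clock: 51.65
tcp_pos: [0.474, 0.3415, 0.0364]
ee_rot: [2.501, 1.9, 0.007]
contact_force: [0.2, -0.2, -1.1]
opening: 0.26
```

Call:
{"fn": "move_arm", "kwargs": {
  "series": "0 0 0 0.7 0 0 0;0 0 0 0.6 0 0 0"
}}

```text
clock: 51.9
tcp_pos: [0.4741, 0.3416, 0.0355]
ee_rot: [2.501, 1.9, 0.008]
contact_force: [-3.3, -2.4, 7.2]
opening: 0.259
```

Touching the mat with 7 N. Release and retreat.

Call:
{"fn": "move_arm", "kwargs": {
  "series": "0.4 0 0 0 0 0 0;0.7 0 0 0 0 0 0;0.7 0 0 0 0 0 0;0.7 0 0 -10 0 0 0;0.7 0 0 -30 0 0 0;0.7 0 0 -50 0 0 0;0.7 0 0 -50 0 0 0;0.7 0 0 -30 0 0 0;0.7 0 0 0 0 0 0"
}}

```text
clock: 53.02
tcp_pos: [0.473, 0.3409, 0.2145]
ee_rot: [2.501, 1.9, 0.011]
contact_force: [0.4, 0.0, 0.0]
opening: 0.697
```

```bash
python3 -c "
from h import *
plan(473.3,340.9,35.5,-15.5)
p,d,m=snap('wrist','w30');crop(p,230,100,400,330,3,'w30c')
p,d,m=snap('side','s3');cv2.imwrite('pics/s3.png',p[:,:,::-1])"
```

```text
clock 53.02 tcp [473.  340.9 214.5] q6 0.85 F [0.4 0.  0. ] open 0.697
shift tool mm (turning last) [ -0.8  -0.6 179. ]  turn [ 0.0047 -0.0051 -0.0011]  | shift after turn [1.00e-01 2.00e-01 1.79e+02]
```

View pics/w30.png

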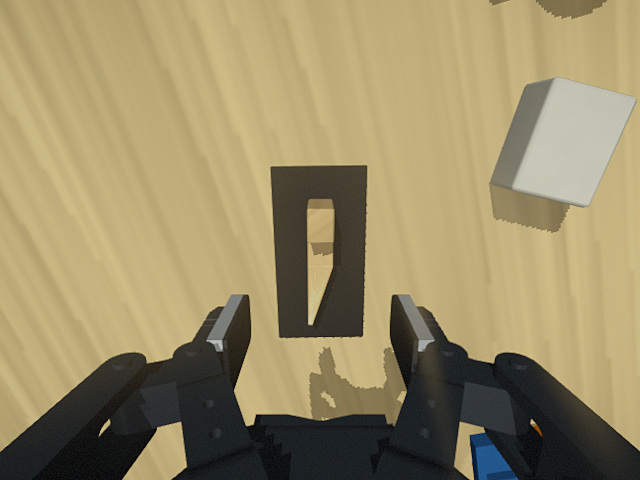

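View pics/s3.png

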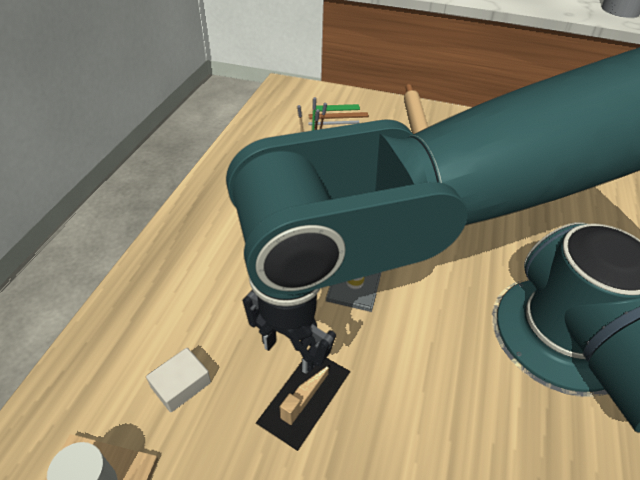

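Run:
```python
from h import *
m=vision.camera_model("wrist")
M=plane(m,[(271,167),(367,166),(363,336.5),(279,337)],.003)*1000
hd=plane(m,[(307.5,209.5),(334.5,209),(335,241),(308.5,242)],.051)*1000
tp=plane(m,[(308.5,325),(314,325)],.027)*1000
print(M.mean(0).round(1),hd.mean(0).round(1),tp.mean(0).round(1))
a=(M[2]+M[3]-M[0]-M[1])[:2];a/=np.linalg.norm(a);n=np.array([-a[1],a[0]])
w=(tp.mean(0)-hd.mean(0))[:2]
fl=tp[0]-hd[3]
print("mat dir",np.degrees(np.arctan2(a[1],a[0])),"flat dir",np.degrees(np.arctan2(fl[1],fl[0])))
back=hd[:2].mean(0)[:2];mid=(back+ (tp.mean(0)[:2]-back)*.5)
h=hd.mean(0)[:2]-M.mean(0)[:2];print("head rel mat (along, across)",(h@a).round(1),(h@n).round(1))
print("tip along",((tp.mean(0)-M.mean(0))[:2]@a).round(1))
```

```text
[461.3 298.4   3. ] [474.3 341.4  51. ] [436.9 242.7  27. ]
mat dir -104.92209758749141 flat dir -106.52392316783887
head rel mat (along, across) -45.0 1.4
tip along 60.1
```

Call:
{"fn": "move_arm", "kwargs": {
  "series": "0.7 40 -40 0 0 0 0;0.7 40 -40 0 0 0 0;0.7 40 -40 0 0 0 0;0.7 40 -40 0 0 0 0;0.7 0 0 0 0 0 0"
}}

```text
clock: 53.75
tcp_pos: [0.3569, 0.5412, 0.2032]
ee_rot: [2.502, 1.895, -0.011]
contact_force: [0.3, -0.5, -0.4]
opening: 0.698
```

```bash
python3 -c "
from h import *
from caps import caps
p,d,m=snap('top','t10');caps(p,d,m,roi=box(240,255,420,330))
t,R,s=tcp();print(t,s['contact_force'],s['clock'])
p,d,m=snap('side','s4')"
```

```text
Y px (285.0, 286.0) r 4.5 z 69.9 ray [439.8  10.3  69.9] depth [440.   10.3  67.9] cradle [-159.7   93.8]
B none
R none
[0.35782862 0.53990764 0.20317516] [-0.37065373  0.32372373 -0.3780699 ] 53.8
```

View pics/t10.png

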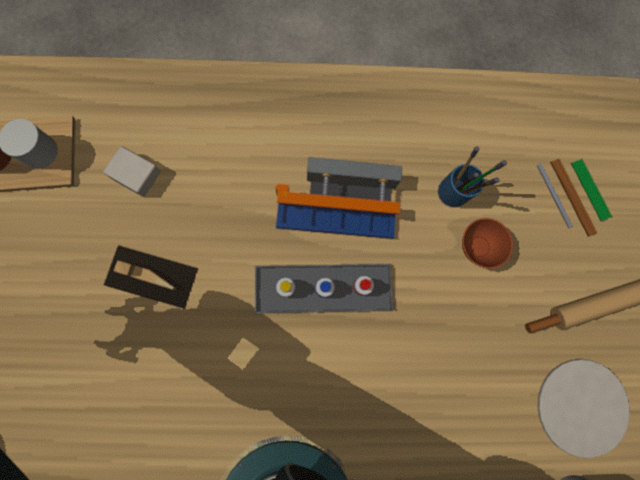

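View pics/s4.png

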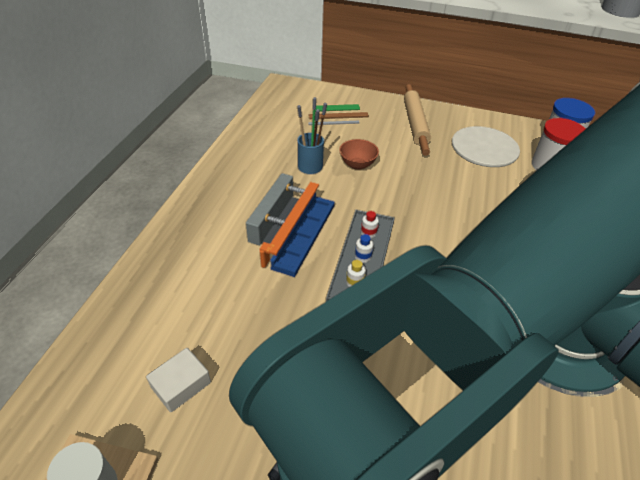

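```bash
python3 -c "
from plant import job_done
print(job_done())"
```

```text
the job is handed in; nothing more can be done
None
```

I unloaded the shaker and handed the job in at about 54 s of the 208 s allowed. No verdict was reported.

- **Order of work:** I drove the wedge in first and the bar held itself open at about 13.5 mm. I then moved the three jars present (yellow, blue and red; green was absent) upright to the tray and pressed each cap in turn. With the cradle empty I took the wedge out, and the bar sprang shut.
- **Caps:** each was pressed with 15 to 21 N, and all three tops then read 66.9 mm. That matches fully home (67 mm on the tray floor).
- **Wedge:** it lies flat on the mat. The camera put it about 1.4 mm off centre across the mat, centred along it, and about 1.6° off the mat's axis.
- **Final views:** the last top and side pictures show four empty bays, the bar shut and three upright jars in the tray. The bowl, brush pot and plaster block are where they started, and I saw no object knocked aside during the run.

**Disagreements in the checks:**
- **Last cap check:** from the top camera it picked up only the yellow cap, reading 69.9 mm. That camera reads about 2 mm high and found too few blue and red pixels, so I relied on the closer wrist readings.
- **Yellow cap height:** it read about 6 mm up in the cradle but only about 1 mm up once in the tray, and I did not find out why.
- **Wrist camera scale:** it measured the mat and tray about 2% short.

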